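# Open the spares counter hatch to its mark and pass a carton out

### The arm

A 7-joint arm with a two-finger parallel gripper is mounted at the origin on the work surface. World frame = base frame: x ahead of the robot, y to its left, z up, the work surface at z = 0. Lengths are in m, angles in rad, forces in N, time in s.
With the tool pointing down it reaches from about 0.35 to 0.775 m from the base axis. Payload 3.1 kg.
Tool frame: the origin (TCP) lies on the front face of the gripper's body, between the roots of the fingers; the fingertips stand 73 mm ahead of it and the grasp point (between the pads) lies 54 mm ahead of it; y points along the fingers, x is the direction in which the jaws open and shut, and the axes are right-handed (so a half turn about y gives the same grasp; the last joint's range is limited). The gripper opens to 85 mm and grips with 20 to 120 N. Pads are 22 mm wide; open, the fingers measure 114 mm over their backs; the gripper's body (76 mm by 85 mm) begins 54 mm behind the grasp point. The pads swing forward as they close: fully open they stand 13 mm farther back than shut.
Start: joints at [1.103, 0.311, 0.014, 1.512, -0.004, 1.319, -0.027], TCP at [0.227, -0.501, 0.304] pointing down, gripper open.
Joint ranges: [-2.7, 2.7], [-0.3, 1.91], [-1.27, 1.3], [0.12, 2.57], [-1.44, 4.58], [0.2, 2.03], [-3.05, 3.05]. Speed limits (rad/s): [2.79, 2.79, 3.14, 3.14, 3.14, 3.14, 3.14].

### API

Orientations are given as a rotation vector (axis times angle).
In Python, from rig import robot, cams gives the robot as it stands. The module is installed in compiled form; this text tells all that it offers.
- The arm moves only by the tool arm_command, never from a script. Its argument "deltas" is a list of rows, each a list of 2 entries, a list of its own where there are three numbers: the shift along the tool's x, y, z in mm, then the turn about the tool's y in degrees. A call has 1 to 20 rows; each row shifts and turns the commanded pose from where the row before left it, along the tool's axes as they then stand; what a row does not reach is not made up. A row lasts 1/8 s, in which the tool goes at most 62.5 mm and 10.7 degrees, less where a joint would pass 70% of its speed; a pose out of reach is approached as far as the arm can. A call with a gripper value outside its range is refused whole. "claw" is the opening, from 0 (shut) to 1 (fully open), set as the call begins (left out, the last holds). The fingers move at their own pace and stop on an object; "newtons" is the grip in N (left out, the last holds). Time passes only in rows, so rows that do not move let the fingers close. It gives the time, the measured TCP pose, the force and the opening at its end, in the units of the state.
- robot.state(): the state, without advancing time (a new reading comes with each control period).
- cams.camera(name): name is "scene" or "top" or "wrist"; returns a dict with "img" (384x512x3 uint8, blue, green, red), "range_z" (384x512 float32, m along the optical axis (not along the pixel's ray), 0 where there is no reading), "camera_matrix" (3x3 intrinsics, pixels), "world_from_camera" (4x4, takes a point from camera to world coordinates); the wrist camera has in their place "tool_from_camera" (4x4, takes a point from camera to tool coordinates, whose origin is the TCP and whose axes are the tool frame's). Camera axes: x right, y down, z forward; pixel columns grow to the right and rows downward; lengths in m; the calibration is good to about 2 mm. A picture is of the moment at which its call begins: read the wrist's pose just before it.
- robot.hand_in(): hands the job in, once; it reports no verdict.
The state is a dict: "clock": time; "joints": joint angles; "qd": joint speeds; "tau": joint torques, N m; "position": TCP position; "ee_rot": TCP orientation; "ft_force": force on the tool from outside, world axes, zero at the start; "wrist_torque": the same for the moment, N m; "width": finger opening in m.
Only numpy, scipy, OpenCV 4.12 (cv2) and the standard library are available. Lean on these libraries where they do the work, as an engineer would, in place of code of your own. Each camera call takes 0.05 s, during which the arm holds its last target. There are 200 camera calls.

### The job

Open the serving hatch: push the glazed sash up gently from under the middle of its bottom edge until that edge hangs level with the pointer clamped on the post, and let go so that it stays there by itself. Then slide the cardboard carton under it, gently and squarely, out onto the customer's side until it rests flat up against the raised wooden edge strip, and leave everything else on the counter where it is.

Things in the scene. Friction and masses are not known exactly. Their poses are not given: they have to be found in the camera images.
- hatch: Fixed aluminium hatch frame standing across the counter. Origin at counter height in the middle of the hatchway, in the frame's plane; x points out to the customer, y to the robot's left, z up. 630 mm clear between posts, 480 mm high, posts from x = -25 to 35 mm. A fixed clear pane fills it above z = 214 mm at x = 16 to 28 mm, behind the sash. The counter runs on level below the sash.
- sash_edge (a point): Middle of the sash's front lower edge, at hatch x = -46 mm. The sash: clear pane in an aluminium frame, 604 mm wide, 190 mm high; a 584 mm long, 6 mm thick finger lip along its bottom juts 25 mm towards the robot. This point is the lip's front lower corner. Starts ajar, 65 to 115 mm above the counter. Takes 20 N in all at most; racks if pushed over 80 mm from the middle. Axes as hatch.
- balance (a joint): Height in m of the sash's two cords and counterweights (hidden in the posts) above shut (edge 25 mm up), 0 to 0.235. The sash, 0.5 to 1.1 kg, stays where left. Pushed up slowly it takes 2 to 7 N, plus 0.6 N per 10 mm/s. The cords give 1.7 mm per N: the edge first rises by that before this joint follows, and let go it sinks back 1.7 mm per N of upward push (3 to 12 mm).
- mark_tip (a point): Tip of the slim dark steel pointer of a clamp collar on the post at the robot's left (hatch x = -36, y = 295 mm; blade 12 mm deep, 3 mm thick, its tip just beside the end of the sash's lip). Its height, 190 to 230 mm above the counter, is where the sash's lower edge is to hang.
- carton_center (a point): Centre (half-way up) of the loose plain cardboard carton with paper tape over its top: 130 mm in its x, 150 mm in its y, 125 mm high, 0.4 to 0.75 kg. It stands on the robot's side of the sash, left or right of the middle, its x axis pointing to the customer within 0.12 rad of the hatch's x. Glass lamps inside: keep pushes under 30 N; sliding takes 2 to 8 N.
- strip_face (a point): Middle of the robot-side face of the raised wooden edge strip on the customer's side, at counter height, 125 mm beyond the hatch's plane. The strip is rigid, 620 mm long along hatch y, 14 mm high; axes as the hatch's. With the carton home its centre is 65 mm before this face.

How it is judged:
By the outcome, as a careful person would: the job done as asked, in the order asked, and still so for the second after the job is handed in, with the robot touching nothing.
It also fails if it takes over 72 s, if anything falls off the work surface, if the arm or the gripper's body presses on something with over 40 N, if the wrist force passes 120 N, or if a joint passes its speed limit or range.

## Working session

There is one attempt and no reset: what is moved stays moved. The work goes in short steps, Python scripts to look and compute and a tool call to move; the robot and the scene stay as the last step left them, time stands still between calls to the robot, and variables do not carry over. Pictures are saved under pics/ and viewed, about 8 in all and at most 12, crops included, and the job is handed in when it is done.

Besides the shell and the picture viewer there is one more tool, called after "Emit:" as a command line: name --argument value ..., lists and objects as JSON in quotes. arm_command: Moves the arm, as the interface text tells. Its arguments: {"type":"object","properties":{"deltas":{"type":"array","items":{"type":"array"}},"claw":{"type":"number"},"newtons":{"type":"number"}},"required":["deltas"]}

```bash
mkdir -p pics; ls
cat > h.py <<'E'
from rig import robot, cams
import numpy as np, cv2
from scipy.spatial.transform import Rotation as R
def grab(n):
    s=robot.state(); c=cams.camera(n)
    if n=="wrist":
        T=np.eye(4);T[:3,:3]=R.from_rotvec(s["ee_rot"]).as_matrix();T[:3,3]=s["position"]
        c["world_from_camera"]=T@c["tool_from_camera"]
    return c
def cloud(c):
    K=c["camera_matrix"];z=c["range_z"];v,u=np.mgrid[:z.shape[0],:z.shape[1]]
    p=np.stack([(u-K[0,2])*z/K[0,0],(v-K[1,2])*z/K[1,1],z],-1)
    T=c["world_from_camera"]; p=p@T[:3,:3].T+T[:3,3]; p[z==0]=np.nan; return p
def ray(c,u,v):
    K=c["camera_matrix"];T=c["world_from_camera"]
    d=T[:3,:3]@np.array([(u-K[0,2])/K[0,0],(v-K[1,2])/K[1,1],1]); return T[:3,3],d
def plane(c,u,v,ax,h):
    o,d=ray(c,u,v); return o+d*(h-o[ax])/d[ax]
def tri(c1,p1,c2,p2):
    o1,d1=ray(c1,*p1);o2,d2=ray(c2,*p2)
    t=np.linalg.lstsq(np.stack([d1,-d2],1),o2-o1,rcond=None)[0]
    a=o1+d1*t[0];b=o2+d2*t[1]; return (a+b)/2,np.linalg.norm(a-b)
E
python3 - <<'E'
from h import *
print(robot.state())
for n in("scene","top"):
    c=grab(n); cv2.imwrite(f"pics/{n}0.png",c["img"]); np.savez(f"{n}0.npz",**c)
    print(n,np.round(c["world_from_camera"],3).tolist(),c["camera_matrix"].tolist())
E
```

```text
pics
{'clock': 0.0, 'joints': array([ 1.10331804,  0.31171261,  0.01398638,  1.51307668, -0.00439774,
        1.3192175 , -0.02717765]), 'qd': array([ 0.00079665, -0.00012034,  0.00290242, -0.00016987,  0.00119503,
        0.00053376,  0.00034958]), 'tau': array([-3.69875024e-04, -3.79919636e+01,  1.45910243e-01, -2.30590868e+01,
        1.20917684e-02,  1.37233461e-02, -4.61645868e-06]), 'position': array([ 0.22694854, -0.50036466,  0.30282012]), 'ee_rot': array([-1.37985691,  0.89156178, -0.88818669]), 'ft_force': array([-0.24159113,  0.03024557, -0.31045051]), 'wrist_torque': array([ 0.00355231, -0.00619017,  0.0016329 ]), 'width': 0.08566358909843347}
scene [[-0.663, -0.699, 0.268, 0.452], [-0.749, 0.622, -0.228, 0.271], [-0.007, -0.352, -0.936, 0.9], [0.0, 0.0, 0.0, 1.0]] [[410.7008871097676, 0.0, 252.92170828614874], [0.0, 410.7008871097676, 191.41510033249799], [0.0, 0.0, 1.0]]
top [[0.001, -0.992, 0.125, 0.528], [-1.0, 0.001, 0.022, 0.09], [-0.022, -0.125, -0.992, 0.98], [0.0, 0.0, 0.0, 1.0]] [[404.80499701149284, 0.0, 251.7981830529155], [0.0, 404.80499701149284, 193.30740297795353], [0.0, 0.0, 1.0]]
```

Run:
```python
from h import *
print(R.from_rotvec(robot.state()["ee_rot"]).as_matrix().round(3))
a=cv2.imread("pics/scene0.png");b=cv2.imread("pics/top0.png")
cv2.imwrite("pics/both.png",cv2.resize(a,(800,600)))
cv2.imwrite("pics/top1.png",cv2.resize(b,(800,600)))
```

```text
[[ 0.413 -0.001  0.911]
 [-0.911  0.002  0.413]
 [-0.002 -1.    -0.   ]]
```

View pics/both.png

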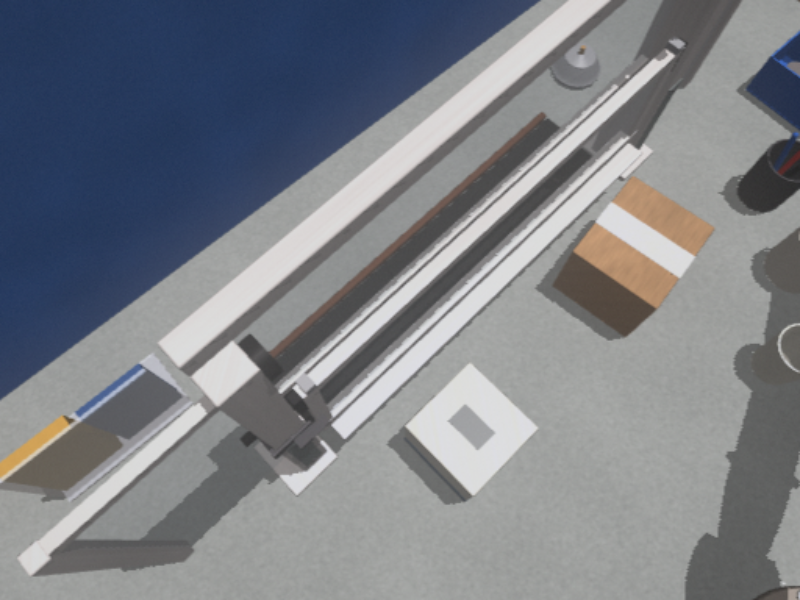

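View pics/top1.png

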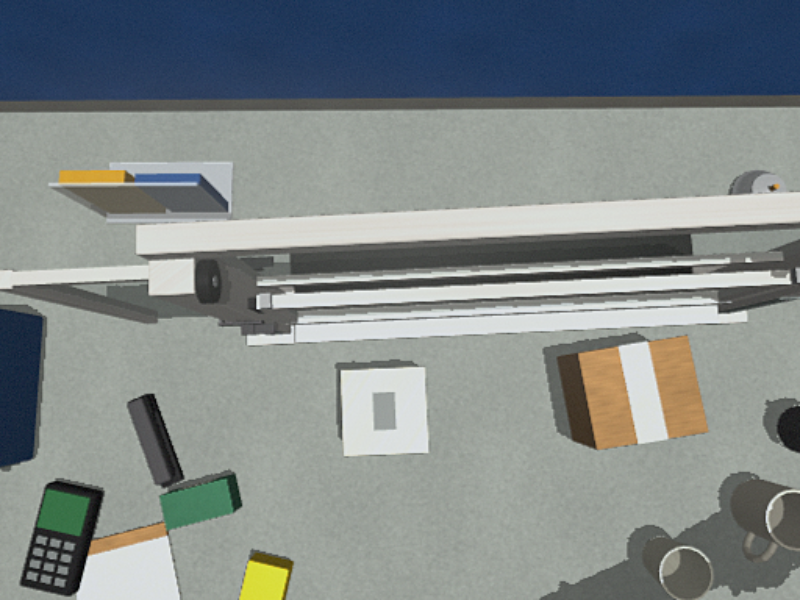

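Run:
```python
from h import *
c=grab("wrist"); cv2.imwrite("pics/w0.png",c["img"])
T=c["tool_from_camera"];print(T.round(3).tolist())
c["world_from_camera"]=T; p=cloud(c); near=(c["range_z"]>0)&(c["range_z"]<.22); q=p[near]
print(near.sum(),np.nanmin(q,0) if len(q) else 0,np.nanmax(q,0) if len(q) else 0)
c=dict(np.load("top0.npz")); p=cloud(c)
# columns (512 scale) profile of top view down through hatch
for u in (180,220,260,320,380,420):
    print("col",u)
    for v in range(120,225,3):
        print(v,(p[v,u]*1000).round().tolist(),end="; ")
    print()
```

```text
[[1.0, 0.001, 0.0, -0.0], [-0.0, -0.284, 0.959, -0.071], [0.001, -0.959, -0.284, 0.073], [0.0, 0.0, 0.0, 1.0]]
40729 [-0.07518531 -0.0274336  -0.02563407] [0.18431607 0.13163299 0.02159025]
col 180
120 [837.0, 292.0, -2.0]; 123 [829.0, 292.0, -1.0]; 126 [822.0, 292.0, -4.0]; 129 [814.0, 292.0, -3.0]; 132 [806.0, 291.0, -1.0]; 135 [798.0, 291.0, -2.0]; 138 [790.0, 290.0, 1.0]; 141 [658.0, 192.0, 480.0]; 144 [653.0, 192.0, 481.0]; 147 [650.0, 192.0, 480.0]; 150 [646.0, 192.0, 480.0]; 153 [642.0, 191.0, 481.0]; 156 [638.0, 191.0, 481.0]; 159 [635.0, 192.0, 476.0]; 162 [635.0, 196.0, 458.0]; 165 [649.0, 214.0, 369.0]; 168 [648.0, 218.0, 348.0]; 171 [648.0, 223.0, 321.0]; 174 [648.0, 229.0, 292.0]; 177 [648.0, 235.0, 262.0]; 180 [648.0, 242.0, 229.0]; 183 [644.0, 244.0, 217.0]; 186 [659.0, 274.0, 69.0]; 189 [622.0, 229.0, 289.0]; 192 [617.0, 229.0, 290.0]; 195 [612.0, 229.0, 291.0]; 198 [608.0, 232.0, 273.0]; 201 [608.0, 241.0, 228.0]; 204 [607.0, 251.0, 179.0]; 207 [611.0, 271.0, 76.0]; 210 [604.0, 271.0, 78.0]; 213 [600.0, 278.0, 41.0]; 216 [595.0, 284.0, 8.0]; 219 [588.0, 285.0, 4.0]; 
[... 4045 characters left out ...]
6.0]; 150 [649.0, -117.0, 460.0]; 153 [665.0, -152.0, 372.0]; 156 [666.0, -162.0, 348.0]; 159 [666.0, -171.0, 323.0]; 162 [667.0, -182.0, 296.0]; 165 [668.0, -194.0, 265.0]; 168 [668.0, -205.0, 235.0]; 171 [665.0, -210.0, 221.0]; 174 [698.0, -298.0, -0.0]; 177 [642.0, -183.0, 290.0]; 180 [637.0, -183.0, 288.0]; 183 [632.0, -182.0, 290.0]; 186 [628.0, -185.0, 282.0]; 189 [635.0, -221.0, 190.0]; 192 [636.0, -242.0, 135.0]; 195 [631.0, -245.0, 127.0]; 198 [627.0, -254.0, 105.0]; 201 [620.0, -253.0, 105.0]; 204 [614.0, -252.0, 109.0]; 207 [608.0, -253.0, 104.0]; 210 [610.0, -294.0, -2.0]; 213 [603.0, -293.0, 0.0]; 216 [596.0, -293.0, -2.0]; 219 [580.0, -243.0, 125.0]; 222 [574.0, -244.0, 123.0];
```

View pics/w0.png

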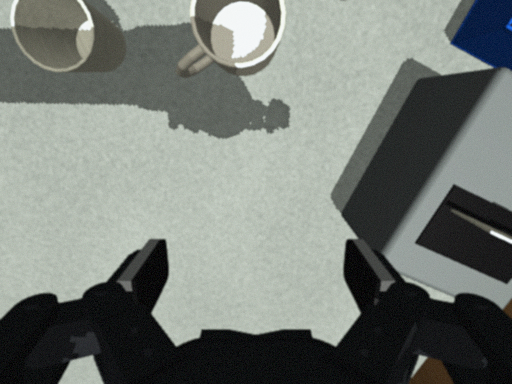

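Run:
```python
from h import *
c=grab("wrist"); c["world_from_camera"]=c["tool_from_camera"]; p=cloud(c).reshape(-1,3)
p=p[~np.isnan(p[:,0])]
for y in range(-30,75,6):
    q=p[(p[:,1]*1000>=y)&(p[:,1]*1000<y+6)&(abs(p[:,0])<.1)&(abs(p[:,2])<.03)]
    if len(q): print(y,len(q),"x",(np.percentile(q[:,0],[0,1,99,100])*1000).round(),"z",(np.percentile(q[:,2],[1,99])*1000).round(), "inner",(abs(q[:,0]).min()*1000).round())
a=cv2.imread("pics/scene0.png")[215:320,120:225];b=cv2.imread("pics/top0.png")[160:230,130:200]
f=lambda i:cv2.resize(i,(400,400),interpolation=cv2.INTER_CUBIC)
cv2.imwrite("pics/crop.png",np.hstack([f(a),f(b)]))
c=dict(np.load("top0.npz"));P=cloud(c)
# lip mask: z 100..112
m=(abs(P[...,2]-.106)<.005)&(P[...,0]>.56)&(P[...,0]<.65); q=P[m]
print(m.sum())
t=0.048;X=np.array([np.cos(t),np.sin(t)]);Y=np.array([-X[1],X[0]])
h=q[:,:2]@np.stack([X,Y],1); print("hx",np.percentile(h[:,0],[0,1,3,50,99])*1000,"hy",np.percentile(h[:,1],[0,.5,1,99,99.5,100])*1000,"z",np.median(q[:,2]))
```

```text
-30 1170 x [-26. -24.  24.  26.] z [18. 21.] inner 9.0
-24 3353 x [-58. -30.  30.  31.] z [11. 21.] inner 0.0
-18 6436 x [-63. -61.  60.  63.] z [ 6. 18.] inner 0.0
-12 7061 x [-68. -65.  65.  68.] z [ 0. 18.] inner 0.0
-6 4784 x [-73. -70.  70.  72.] z [-8. 18.] inner 0.0
0 7332 x [-74. -72.  72.  74.] z [-11.  15.] inner 9.0
6 4105 x [-75. -73.  72.  74.] z [-10.  14.] inner 37.0
12 1125 x [-72. -69.  69.  71.] z [ 7. 14.] inner 42.0
18 872 x [-54. -52.  51.  54.] z [ 2. 13.] inner 42.0
24 861 x [-57. -56.  55.  56.] z [-6. 12.] inner 42.0
30 998 x [-57. -56.  56.  56.] z [-10.  12.] inner 42.0
36 883 x [-57. -56.  56.  57.] z [-10.  12.] inner 42.0
42 764 x [-57. -56.  56.  56.] z [-10.  12.] inner 42.0
48 616 x [-56. -54.  55.  56.] z [-10.  12.] inner 42.0
54 252 x [-49. -48.  48.  49.] z [-10.  11.] inner 42.0
3345
hx [553.05944407 592.15199634 592.72915355 605.20269068 645.72062979] hy [-422.11980627 -371.6411897  -362.5376033   627.44647853  628.11077114
  629.57088622] z 0.1055578004832638
```

View pics/crop.png

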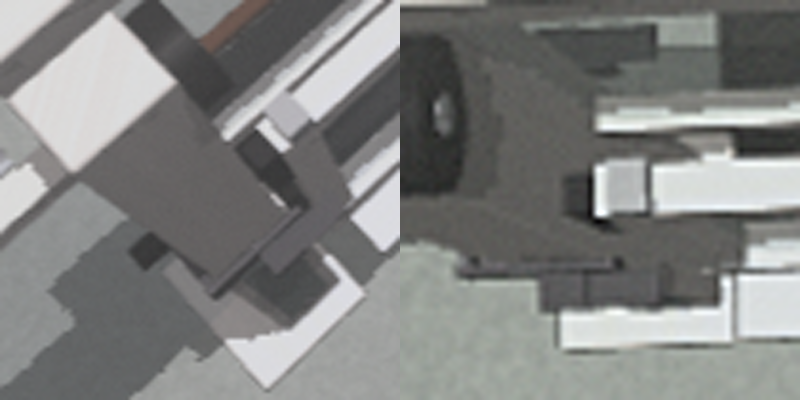

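Run:
```python
from h import *
c=dict(np.load("top0.npz"));P=cloud(c)
m=((abs(P[...,2]-.106)<.006)&(P[...,0]>.57)&(P[...,0]<.65)).astype(np.uint8)
m=cv2.morphologyEx(m,cv2.MORPH_OPEN,np.ones((2,5),np.uint8))
n,l,s,_=cv2.connectedComponentsWithStats(m); k=1+s[1:,4].argmax(); print(s[k])
q=P[l==k]; 
vv,uu=np.nonzero(l==k)
# front edge: lowest row per column
F=np.array([P[vv[uu==u].max(),u] for u in np.unique(uu)])
a,b=np.polyfit(F[:,1],F[:,0],1); t=-np.arctan(a); print("yaw",t,"z",np.median(q[:,2]))
X=np.array([np.cos(t),np.sin(t)]);Y=np.array([-X[1],X[0]])
h=q[:,:2]@np.stack([X,Y],1); print("front hx",np.median(F[:,:2]@X),"hy range",h[:,1].min(),h[:,1].max())
hx=np.median(F[:,:2]@X)+.046; hy=(h[:,1].min()+h[:,1].max())/2
O=hx*X+hy*Y;print("hatch O",O)
# carton top
g=(abs(P[...,2]-.125)<.006)&(P[...,0]<.60)&(P[...,1]<-.05)&(P[...,0]>.35)
n,l,s,_=cv2.connectedComponentsWithStats(g.astype(np.uint8));k=1+s[1:,4].argmax();q=P[l==k]
r=cv2.minAreaRect((q[:,:2]*1000).astype(np.float32)); print("carton",r)
bx=cv2.boxPoints(r)/1000; print(((bx-O)@np.stack([X,Y],1)*1000).round(), ((np.array(r[0])/1000-O)@np.stack([X,Y],1)).round(3))
# white box
g=(P[...,2]>.03)&(P[...,0]<.57)&(P[...,0]>.4)&(P[...,1]>.0)&(P[...,1]<.2)
print("white",np.nanpercentile(P[g],[1,50,99],axis=0).round(3).tolist())
# strip in scene by colour
s_=dict(np.load("scene0.npz"));Q=cloud(s_);im=s_["img"].astype(int)
w=(im[...,2]-im[...,0]>25)&(Q[...,2]<.03)&(Q[...,0]>.68)
q=Q[w]; hh=(q[:,:2]-O)@np.stack([X,Y],1); print("strip",w.sum(),np.percentile(hh,[2,50,98],axis=0).round(3).tolist(),np.median(q[:,2]))
```

```text
[ 189  196  271   25 3221]
 ** On entry to DLASCL parameter number  4 had an illegal value
 ** On entry to DLASCL parameter number  4 had an illegal value
 ** On entry to DLASCL parameter number  4 had an illegal value
 ** On entry to DLASCL parameter number  4 had an illegal value
 ** On entry to DLASCL parameter number  5 had an illegal value
 ** On entry to DLASCL parameter number  4 had an illegal valueTraceback (most recent call last):
  File "<stdin>", line 10, in <module>
    c, resids, rank, s = lstsq(lhs, rhs, rcond)
                         ~~~~~^^^^^^^^^^^^^^^^^
    x, resids, rank, s = _umath_linalg.lstsq(a, b, rcond,
                         ~~~~~~~~~~~~~~~~~~~^^^^^^^^^^^^^
                                             signature=signature)
                                             ^^^^^^^^^^^^^^^^^^^^
    raise LinAlgError("SVD did not converge in Linear Least Squares")
numpy.linalg.LinAlgError: SVD did not converge in Linear Least Squares
```

Emit:
arm_command --deltas '[[[0, 0, 0], -10.5], [[0, 0, 0], -10.5], [[0, 0, 0], -10.5], [[0, 0, 0], -10.5], [[0, 0, 0], -10.5], [[0, 0, 0], -10.5], [[0, 0, 0], -5.4]]'

```text
clock: 1.08
position: [0.2271, -0.5008, 0.3036]
ee_rot: [-1.57, -0.041, 0.041]
ft_force: [0.4, 0.3, 0.8]
width: 0.0853
```

```bash
cat > m.py <<'E'
from h import *
c=dict(np.load("top0.npz"));P=cloud(c);P0=np.nan_to_num(P)
m=(abs(P0[...,2]-.106)<.007)&(P0[...,0]>.57)&(P0[...,0]<.65)&(P0[...,1]<.26)
F=[]
for u in range(192,450):
    v=np.nonzero(m[:,u])[0]
    if len(v)>3: F.append(P[v.max(),u])
F=np.array(F)
for _ in range(3):
    a,b=np.polyfit(F[:,1],F[:,0],1); e=F[:,0]-a*F[:,1]-b; F=F[abs(e)<max(2*e.std(),.002)]
t=-np.arctan(a); X=np.array([np.cos(t),np.sin(t)]);Y=np.array([-X[1],X[0]]);M=np.stack([X,Y],1)
zl=np.median(P[m][:,2]); L=plane(c,188.5,212,2,zl); Rr=plane(c,478,203,2,zl)
print("yaw",t,"ztop",zl,"front hx",np.median(F[:,:2]@X),"hy ends",L[:2]@Y,Rr[:2]@Y)
hx=np.median(F[:,:2]@X)+.046; hy=(L[:2]@Y+Rr[:2]@Y)/2
O=hx*X+hy*Y;print("hatch O",O)
g=(abs(P0[...,2]-.125)<.006)&(P0[...,0]<.60)&(P0[...,1]<-.05)&(P0[...,0]>.35)
n,l,s,_=cv2.connectedComponentsWithStats(g.astype(np.uint8));k=1+s[1:,4].argmax();q=P[l==k]
r=cv2.minAreaRect((q[:,:2]*1000).astype(np.float32)); print("carton",r,np.median(q[:,2]))
bx=cv2.boxPoints(r)/1000; print(((bx-O)@M*1000).round().tolist(), ((np.array(r[0])/1000-O)@M).round(3))
g=(P0[...,2]>.03)&(P0[...,0]<.57)&(P0[...,0]>.4)&(P0[...,1]>.0)&(P0[...,1]<.2)
print("white",np.nanpercentile(P[g],[1,50,99],axis=0).round(3).tolist())
s_=dict(np.load("scene0.npz"));Q=np.nan_to_num(cloud(s_));im=s_["img"].astype(int)
w=(im[...,2]-im[...,0]>25)&(Q[...,2]<.03)&(Q[...,0]>.68)
q=Q[w]; hh=(q[:,:2]-O)@M; print("strip",w.sum(),np.percentile(hh,[2,50,98],axis=0).round(3).tolist(),np.median(q[:,2]))
E
python3 m.py
```

```text
yaw 0.046508369804354945 ztop 0.1055514948661389 front hx 0.5929745327086731 hy ends 0.21848213175181083 -0.4042550857195338
hatch O [ 0.64260204 -0.06307909]
carton ((514.7135620117188, -221.20721435546875), (130.57826232910156, 151.9832000732422), 9.468193054199219) 0.12444973460078967
[[-209.0, -84.0], [-191.0, -235.0], [-61.0, -220.0], [-79.0, -69.0]] [-0.135 -0.152]
white [[0.433, 0.066, 0.116], [0.489, 0.123, 0.12], [0.545, 0.178, 0.123]]
strip 16 [[0.277, 0.572], [0.28, 0.616], [0.282, 0.66]] 0.00095336966892412
```

Emit:
arm_command --deltas '[[[26, 0, 40], 0], [[26, 0, 40], 0], [[26, 0, 40], 0], [[26, 0, 40], 0], [[26, 0, 40], 0], [[26, 0, 40], 0], [[26, 0, 40], 0], [[26, 0, 40], 0], [[26, 0, 40], 0], [[26, 0, 40], 0], [[25.5, 0, 37], 0], [[0, 0, 0], 0]]'

```text
clock: 2.58
position: [0.4921, -0.0457, 0.3039]
ee_rot: [-1.567, -0.046, 0.044]
ft_force: [-0.1, -0.3, -0.6]
width: 0.0852
```

Run:
```python
from h import *
s=robot.state();print(s["position"],R.from_rotvec(s["ee_rot"]).as_matrix().round(3).tolist(),s["ft_force"])
c=grab("scene");cv2.imwrite("pics/s1.png",cv2.resize(c["img"],(560,420)));np.savez("s1.npz",**c)
t=grab("top");np.savez("t1.npz",**t)
cv2.imwrite("pics/st1.png",np.hstack([cv2.resize(c["img"][:,:400],(400,384)),t["img"][:,112:512]]))
# arm shape: points near tool axis, in tool frame
T=np.eye(4);T[:3,:3]=R.from_rotvec(s["ee_rot"]).as_matrix();T[:3,3]=s["position"]
for c_ in (c,t):
    p=cloud(c_).reshape(-1,3);p=p[~np.isnan(p[:,0])];q=(p-T[:3,3])@T[:3,:3]
    q=q[(abs(q[:,0])<.14)&(abs(q[:,2])<.12)]
    for y in range(-320,20,20):
        k=q[(q[:,1]*1000>=y)&(q[:,1]*1000<y+20)]
        if len(k)>5:print(y,len(k),"x",(np.percentile(k[:,0],[2,98])*1000).round(),"z",(np.percentile(k[:,2],[2,98])*1000).round())
    print()
```

```text
[ 0.49208731 -0.04573531  0.30389001] [[0.998, 0.001, -0.057], [0.057, 0.003, 0.998], [0.001, -1.0, 0.003]] [-0.08023987 -0.29771934 -0.57825209]
-320 2398 x [-35.  40.] z [-25.  48.]
-300 1861 x [-49.  42.] z [40. 48.]
-280 1250 x [-55.  36.] z [40. 47.]
-260 222 x [-23.  21.] z [30. 45.]
-240 769 x [-29.  31.] z [16. 36.]
-220 808 x [-32.  32.] z [10. 36.]
-200 701 x [-32.  32.] z [10. 39.]
-180 507 x [-32.  27.] z [ 9. 36.]
-160 506 x [-32.  31.] z [10. 36.]
-140 624 x [-34.  35.] z [ 5. 38.]
-120 460 x [-35.  35.] z [ 6. 37.]
-100 425 x [-34.  36.] z [10. 38.]
-80 356 x [-34.  34.] z [12. 39.]
-60 501 x [-66.  68.] z [-10.  35.]
-40 408 x [-68.  69.] z [-5. 20.]
-20 422 x [-70.  71.] z [-7. 18.]
0 1168 x [-66. 140.] z [-112.  112.]

-320 2241 x [-73.  38.] z [-37.  45.]
-300 745 x [-72.  40.] z [-27.  45.]
-280 242 x [-64.  35.] z [39. 45.]
-220 98 x [-13.  26.] z [27. 34.]
-200 203 x [-19.  27.] z [26. 38.]
-180 95 x [-25.  27.] z [17. 33.]
-160 104 x [-28.  29.] z [13. 33.]
-140 226 x [-32.  33.] z [ 8. 35.]
-120 95 x [-29.  33.] z [ 7. 36.]
-100 179 x [-31.  35.] z [-0. 36.]
-80 110 x [-27.  35.] z [ 4. 36.]
-60 333 x [-69.  64.] z [-12.  12.]
-40 172 x [-69.  68.] z [-13.  11.]
-20 153 x [-72.  70.] z [-15.  15.]
0 1140 x [-60. 140.] z [-114.  113.]
```

View pics/st1.png

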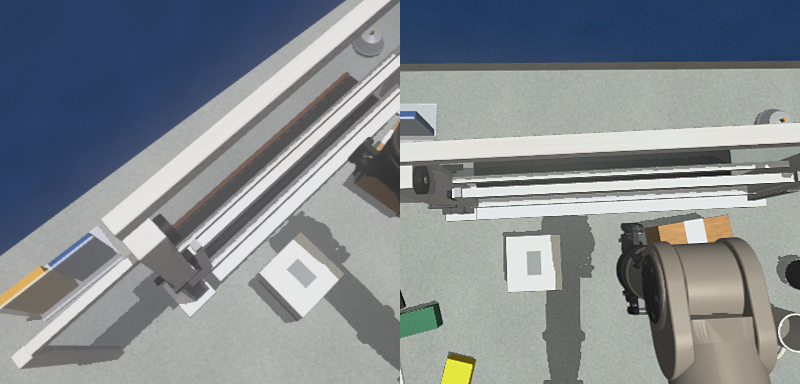

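Run:
```python
from h import *
s=robot.state()
T=np.eye(4);T[:3,:3]=R.from_rotvec(s["ee_rot"]).as_matrix();T[:3,3]=s["position"]
Q=[]
for n in("s1","t1"):
    p=cloud(dict(np.load(n+".npz"))).reshape(-1,3);Q.append((p[~np.isnan(p[:,0])]-T[:3,3])@T[:3,:3])
w=grab("wrist");w["world_from_camera"]=w["tool_from_camera"];p=cloud(w).reshape(-1,3);Q.append(p[~np.isnan(p[:,0])])
for q,n in zip(Q,"stw"):
    q=q[(abs(q[:,0])<.09)&(abs(q[:,2])<.025)]
    print(n)
    for x0 in range(-80,80,5):
        k=q[(q[:,0]*1000>=x0)&(q[:,0]*1000<x0+5)&(q[:,1]<.06)&(q[:,1]>-.075)]
        if len(k)>3: print(x0,len(k),"top y",(np.percentile(k[:,1],[1,10,50,90])*1000).round(),"z",(np.percentile(k[:,2],[5,95])*1000).round())
```

```text
s
-75 11 top y [-3. -1.  3.  8.] z [-4. 17.]
-70 58 top y [-42. -36. -14.   5.] z [-3. 18.]
-65 118 top y [-47. -46. -40.   1.] z [-4. 18.]
-60 124 top y [-47. -46. -42.   6.] z [-4. 18.]
-55 134 top y [-45. -44. -29.  26.] z [-4. 17.]
-50 124 top y [-44. -43.   6.  36.] z [-5. 17.]
-45 128 top y [-44. -42.   5.  40.] z [-3. 17.]
-40 104 top y [-46. -43. -10.   4.] z [-0. 20.]
-35 97 top y [-73. -68. -32.  -7.] z [ 7. 23.]
-30 56 top y [-68. -37. -20.  -4.] z [ 9. 23.]
-25 33 top y [-30. -28. -24.  -9.] z [16. 22.]
-20 22 top y [-33. -31. -26. -15.] z [21. 25.]
-15 12 top y [-33. -31. -26. -21.] z [24. 25.]
-10 10 top y [-29. -28.  -9.  -2.] z [15. 25.]
-5 7 top y [-10.  -9.  -7.  -3.] z [16. 17.]
0 5 top y [-9. -8. -7. -4.] z [15. 16.]
5 6 top y [-8. -8. -7. -3.] z [15. 16.]
10 6 top y [-22. -15.  -6.  -4.] z [15. 23.]
15 9 top y [-30. -28. -23.  -2.] z [15. 25.]
20 15 top y [-32. -31. -23. -15.] z [22. 25.]
25 28 top y [-29. -27. -21. -11.] z [17. 23.]
30 42 top y [-56. -30. -20.  -7.] z [16. 23.]
35 68 top y [-72. -60. -16.  -5.] z [ 8. 23.]
40 77 top y [-44. -43.  -9.  -5.] z [ 2
[... 1835 characters left out ...]
12.]
0 1019 top y [-19. -18. -12.  -5.] z [10. 12.]
5 1103 top y [-25. -18. -12.  -3.] z [10. 12.]
10 1326 top y [-26. -25. -13.  -4.] z [10. 20.]
15 1064 top y [-26. -25. -19.  -7.] z [10. 20.]
20 1077 top y [-26. -24. -18. -11.] z [16. 19.]
25 1349 top y [-24. -22. -15.  -7.] z [16. 18.]
30 1140 top y [-19. -17. -11.  -2.] z [15. 18.]
35 825 top y [-14. -11.  -8.  -2.] z [ 1. 18.]
40 2378 top y [-8. -4. 30. 51.] z [-8. 13.]
45 1330 top y [-1.  2. 14. 43.] z [-7. 13.]
50 1118 top y [ 4.  6.  7. 34.] z [-7. 14.]
55 1589 top y [-17. -15.   5.  13.] z [-5. 12.]
60 3118 top y [-15. -11.   2.   8.] z [-8. 13.]
65 1482 top y [-8. -4.  2.  8.] z [-8. 14.]
70 430 top y [-3. -1.  3.  8.] z [-7. 13.]
```

Emit:
arm_command --deltas '[[[0, 0, 0], 0], [[0, 0, 0], 0], [[0, 0, 0], 0], [[0, 0, 0], 0], [[0, 0, 0], 0], [[0, 0, 0], 0]]' --claw 0 --newtons 20

```text
clock: 3.48
position: [0.491, -0.0504, 0.3039]
ee_rot: [-1.57, -0.038, 0.038]
ft_force: [-0.9, -1.0, 0.3]
width: 0.0001
```

```bash
cat > prof.py <<'E'
from h import *
s=robot.state();print(s["clock"],s["width"])
T=np.eye(4);T[:3,:3]=R.from_rotvec(s["ee_rot"]).as_matrix();T[:3,3]=s["position"]
for n in("scene","top","wrist"):
    c=grab(n)
    if n=="wrist": c["world_from_camera"]=c["tool_from_camera"]
    p=cloud(c).reshape(-1,3);q=p[~np.isnan(p[:,0])]
    if n!="wrist": q=(q-T[:3,3])@T[:3,:3]
    q=q[(abs(q[:,0])<.09)&(abs(q[:,2])<.022)]
    print(n, "maxy", np.percentile(q[abs(q[:,0])<.015][:,1],[50]) )
    for x0 in range(30,85,5):
        k=q[(q[:,0]*1000>=x0)&(q[:,0]*1000<x0+5)&(q[:,1]<.085)&(q[:,1]>-.075)]
        if len(k)>3: print(x0,len(k),"y",(np.percentile(k[:,1],[1,10,50,90,99])*1000).round(),"z",(np.percentile(k[:,2],[5,95])*1000).round())
E
python3 prof.py
```

```text
3.475 6.0109622787235265e-05
scene maxy [0.00213812]
30 64 y [-74. -66.   7.  20.  25.] z [-6. 20.]
35 82 y [-70. -46.  -3.  11.  18.] z [ 0. 13.]
40 82 y [-42. -38. -15.   1.  11.] z [-5. 13.]
45 66 y [-30. -28. -17.  -2.   5.] z [-1. 13.]
50 65 y [-28. -25. -20.  -9.  -1.] z [-10.  13.]
55 53 y [-24. -23. -21. -16.  -8.] z [-8. 14.]
60 24 y [-22. -22. -20. -17. -13.] z [-10.  13.]
top maxy [-0.3298037]
30 35 y [-74. -68.  -1.   8.  18.] z [ 8. 18.]
35 57 y [-67. -47. -34.  -1.  16.] z [-5. 13.]
40 57 y [-39. -32. -16.  -9.   5.] z [-9. 13.]
45 56 y [-28. -27. -18. -13.   2.] z [-9. 13.]
50 52 y [-24. -23. -21. -17. -12.] z [-9. 13.]
55 48 y [-22. -21. -20. -16. -13.] z [-9. 13.]
wrist maxy [-0.00444234]
30 1801 y [-0.  1.  7. 18. 23.] z [-8. 13.]
35 2549 y [-13.  -6.  -2.  12.  17.] z [-7. 13.]
40 2246 y [-16. -15.  -8.   3.  11.] z [ 4. 13.]
45 1553 y [-18. -17. -11.   0.   5.] z [ 8. 13.]
50 1269 y [-20. -19. -13.  -5.  -1.] z [11. 14.]
55 621 y [-19. -19. -15.  -9.  -6.] z [12. 14.]
60 45 y [-16. -15. -14. -12. -12.] z [11. 13.]
```

Emit:
arm_command --deltas '[[[0, 40, 0], 0], [[0, 40, 0], 0], [[0, 40, 0], 0], [[0, 40, 0], 0], [[0, 40, 0], 0], [[0, 20, 0], 0], [[0, 6, 0], 0], [[0, 0, 0], 0], [[0, 0, 0], 0]]'

```text
clock: 4.75
position: [0.492, -0.0505, 0.079]
ee_rot: [-1.571, -0.04, 0.036]
ft_force: [-0.0, 0.3, 0.9]
width: 0.0
```

```bash
python3 -c "
from h import *
print(robot.state())
c=grab('top');P=np.nan_to_num(cloud(c))
m=(abs(P[...,2]-.106)<.01)&(P[...,0]>.585)&(P[...,0]<.615)&(P[...,1]>-.2)&(P[...,1]<.2)
print('lip z',np.median(P[m][:,2]),m.sum()); k=(P[...,0]>.56)&(P[...,0]<.59)&(abs(P[...,2])<.012)&(P[...,1]>-.2)&(P[...,1]<.2)
print('counter',np.median(P[k][:,2]))
c=grab('wrist');P=np.nan_to_num(cloud(c))
m=(abs(P[...,2]-.106)<.015)&(P[...,0]>.585)&(P[...,0]<.625)
print('wrist lip',m.sum(),np.percentile(P[m][:,2],[10,50,90]) if m.any() else 0)
m=(abs(P[...,2])<.015)&(P[...,0]>.45)
print('wrist counter',m.sum(),np.percentile(P[m][:,2],[10,50,90]) if m.any() else 0)
"
```

```text
{'clock': 4.75, 'joints': array([ 0.44351911,  0.50276088, -0.48206211,  1.918945  ,  0.31945824,
        0.79266702, -0.16512354]), 'qd': array([ 1.71944520e-03, -3.93059041e-03, -1.52804722e-04,  2.86316758e-04,
       -5.16490567e-05, -1.02292470e-03,  1.94498361e-03]), 'tau': array([-8.69808340e-03, -3.66226065e+01, -4.88125831e+00, -1.59762239e+01,
        8.48077907e-03,  1.34314288e-02,  7.80156061e-04]), 'position': array([ 0.49203197, -0.05047928,  0.07901744]), 'ee_rot': array([-1.57084726, -0.04029923,  0.03640282]), 'ft_force': array([-0.04203816,  0.28203389,  0.9062216 ]), 'wrist_torque': array([0.00329075, 0.0013657 , 0.01123171]), 'width': 3.385162891105454e-05}
lip z 0.10570788686193311 1847
counter -0.0005340515906755439
wrist lip 0 0
wrist counter 97178 [1.73467750e-05 8.21181190e-04 1.62497565e-03]
```

Emit:
arm_command --deltas '[[[10, 2, 0], 0], [[10, 1.5, 0], 0], [[8, 0, 0], 0], [[5, 0, 0], 0], [[4, 0, 0], 0], [[0, 0, 0], 0], [[0, 0, 0], 0]]'

```text
clock: 5.72
position: [0.5277, -0.0487, 0.0743]
ee_rot: [-1.571, -0.038, 0.039]
ft_force: [-0.5, -0.6, 0.7]
width: 0.0001
```

Emit:
arm_command --deltas '[[[3, 0, 0], 0], [[3, 0, 0], 0], [[3, 0, 0], 0], [[3, 0, 0], 0], [[0, 0, 0], 0], [[0, 0, 0], 0]]'

```text
clock: 6.48
position: [0.5398, -0.0481, 0.0743]
ee_rot: [-1.57, -0.038, 0.039]
ft_force: [0.5, -0.3, 0.2]
width: -0.0001
```

Emit:
arm_command --deltas '[[[1, 0, 0], 0], [[0.5, -2, 0], 0], [[0.5, -2, 0], 0], [[0, -2, 0], 0], [[0, -2, 0], 0], [[0, -2, 0], 0], [[0, -2, 0], 0], [[0, -2, 0], 0]]'

```text
clock: 7.48
position: [0.5413, -0.048, 0.0881]
ee_rot: [-1.57, -0.037, 0.04]
ft_force: [-2.0, -1.0, -3.3]
width: -0.0003
```

Emit:
arm_command --deltas '[[[0, -2.5, 0], 0], [[0, -3, 0], 0], [[0, -3, 0], 0], [[0, -3, 0], 0], [[0, -3, 0], 0], [[0, -3, 0], 0], [[0, -3, 0], 0], [[0, -3, 0], 0], [[0, -3, 0], 0], [[0, -3, 0], 0], [[0, -3, 0], 0], [[0, -3, 0], 0]]'

```text
clock: 8.98
position: [0.5416, -0.048, 0.1239]
ee_rot: [-1.571, -0.038, 0.039]
ft_force: [-5.5, -0.2, -4.7]
width: 0.0001
```

```bash
python3 -c "
from h import *
print(robot.state()['ft_force'],robot.state()['position'])
c=grab('top');P=np.nan_to_num(cloud(c));np.savez('t2.npz',**c)
for y in (.2,.1,0,-.1,-.2,-.3):
  m=(P[...,2]>.11)&(P[...,2]<.20)&(P[...,0]>.585+.05*(.1-y))&(P[...,0]<.607+.05*(.1-y))&(abs(P[...,1]-y)<.03)
  print(y,m.sum(),np.percentile(P[m][:,2],[10,50,90]) if m.any() else 0)
b=c['img'][150:220,140:210];a=grab('scene');np.savez('s2.npz',**a);a=a['img'][225:315,130:220]
f=lambda i:cv2.resize(i,(400,400),interpolation=cv2.INTER_CUBIC)
cv2.imwrite('pics/crop2.png',np.hstack([f(a),f(b)]))
"
```

```text
[-5.54855539 -0.22402392 -4.71320424] [ 0.54158367 -0.0479955   0.1239347 ]
0.2 271 [0.1497847 0.1517314 0.1532769]
0.1 262 [0.1497407  0.15139789 0.15326046]
0 289 [0.14981942 0.15167741 0.15341887]
-0.1 202 [0.14942039 0.15127032 0.15309301]
-0.2 291 [0.14927667 0.15136174 0.15319235]
-0.3 290 [0.14935577 0.15131412 0.15308625]
```

View pics/crop2.png

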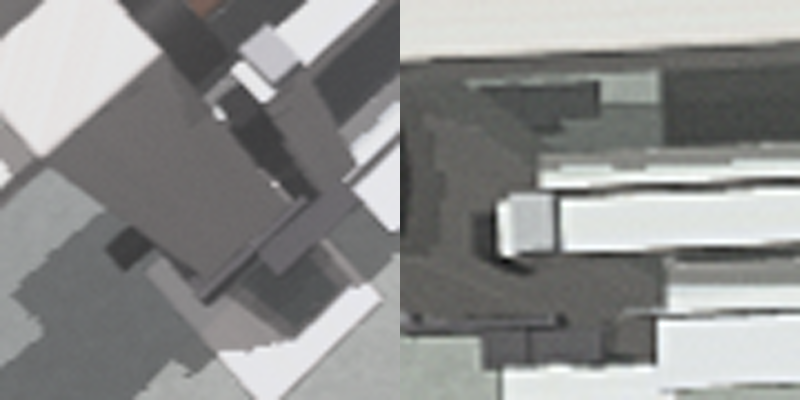

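```bash
python3 -c "
from h import *
np.set_printoptions(linewidth=250)
c=dict(np.load('t2.npz'));P=np.nan_to_num(cloud(c))
print('u',np.arange(140,192,2))
for v in range(196,217): print(v,(P[v,140:192:2,2]*1000).round().astype(int))
c=dict(np.load('s2.npz'));P=np.nan_to_num(cloud(c));i=c['img']
O=np.array([.6417,-.0439]);X=np.array([.9989,.0465]);Y=np.array([-.0465,.9989])
H=np.stack([(P[...,:2]-O)@X,(P[...,:2]-O)@Y,P[...,2]],-1)*1000
m=(H[...,2]>180)&(H[...,2]<240)&(H[...,0]<-24)&(H[...,0]>-60)&(H[...,1]>250)&(H[...,1]<345)
v,u=np.nonzero(m);print(m.sum())
for a in range(0,len(u),max(1,len(u)//60)): print(u[a],v[a],H[v[a],u[a]].round().astype(int),i[v[a],u[a]])
"
```

```text
u [140 142 144 146 148 150 152 154 156 158 160 162 164 166 168 170 172 174 176 178 180 182 184 186 188 190]
196 [366 363 357 349 338 328 314 301 303 299 299 312 311 311 309 309 303 286 267 262 259 257 257 255 253 254]
197 [352 350 349 347 338 328 314 302 287 286 286 285 299 298 297 294 295 287 272 255 245 242 244 242 240 238]
198 [338 339 339 337 333 325 315 302 286 275 258 245 229 285 283 279 280 280 270 251 233 231 229 226 224 226]
199 [330 327 326 323 324 319 314 303 289 274 260 245 230 213 267 268 266 263 261 254 234 215 211 208 208 207]
200 [314 313 310 310 308 308 307 299 290 270 260 245 232 213 196 252 252 250 248 249 237 215 196 192 194 191]
201 [302 300 297 296 294 293 292 291 287 274 261 245 229 215 197 182 235 235 232 230 229 216 196 176 176 172]
202 [288 283 283 282 279 278 276 275 274 269 258 246 229 212 196 177 163 218 216 216 211 210 195 173 174 172]
203 [271 269 269 265 263 265 262 261 260 258 256 244 232 214 197 179 159 141 199 198 195 195 191 172 171 173]
204 [254 253 250 251 249 246 246 243 241 240 241 239 229 211 196 180 159 140 120 180 174 176 172 170 170 172]
20
[... 3246 characters left out ...]
326 229] [107 104 106]
199 281 [-40 321 226] [78 77 77]
186 282 [-28 337 233] [88 85 85]
190 282 [-32 332 230] [107 103 104]
194 282 [-37 328 232] [108 104 106]
198 282 [-40 323 227] [79 77 77]
185 283 [-28 339 231] [85 83 84]
189 283 [-32 335 231] [103 100 101]
193 283 [-37 330 231] [107 103 105]
197 283 [-40 325 223] [78 76 76]
184 284 [-28 341 231] [87 84 84]
188 284 [-25 337 197] [88 87 85]
192 284 [-37 332 232] [108 103 106]
196 284 [-40 328 224] [78 75 77]
185 285 [-28 342 221] [78 77 77]
189 285 [-26 337 191] [77 75 75]
193 285 [-39 332 230] [107 102 106]
184 286 [-28 344 220] [79 78 78]
188 286 [-25 340 185] [80 79 77]
185 287 [-25 345 193] [84 83 82]
186 288 [-25 345 183] [84 83 81]
```

Emit:
arm_command --deltas '[[[0, -2, 0], 0], [[0, -3, 0], 0], [[0, -3, 0], 0], [[0, -3, 0], 0], [[0, -3, 0], 0], [[0, -3, 0], 0], [[0, -3, 0], 0], [[0, -3, 0], 0], [[0, -3, 0], 0], [[0, -3, 0], 0], [[0, -3, 0], 0], [[0, -3, 0], 0], [[0, -3, 0], 0], [[0, -3, 0], 0], [[0, -3, 0], 0], [[0, -3, 0], 0], [[0, -3, 0], 0], [[0, -3, 0], 0], [[0, -3, 0], 0], [[0, -3, 0], 0]]'

```text
clock: 11.58
position: [0.542, -0.048, 0.1831]
ee_rot: [-1.57, -0.038, 0.038]
ft_force: [-2.1, -0.7, -3.7]
width: 0.0001
```

Emit:
arm_command --deltas '[[[0, -3, 0], 0], [[0, -3, 0], 0], [[0, -3, 0], 0], [[0, -3, 0], 0], [[0, -3, 0], 0], [[0, -3, 0], 0], [[0, -2.5, 0], 0], [[0, -2, 0], 0], [[0, -1, 0], 0], [[0, 0, 0], 0], [[0, 0, 0], 0]]'

```text
clock: 12.95
position: [0.542, -0.048, 0.2065]
ee_rot: [-1.571, -0.039, 0.038]
ft_force: [-3.3, -0.2, -2.8]
width: 0.0001
```

```bash
cat > lip.py <<'E'
from h import *
s=robot.state();print(s["clock"],s["ft_force"].round(2),s["position"].round(4))
O=np.array([.6417,-.0439]);X=np.array([.9989,.0465]);Y=np.array([-.0465,.9989])
for n in ("top","scene"):
    c=grab(n);P=np.nan_to_num(cloud(c));np.savez(n+"_last.npz",**c)
    H=np.stack([(P[...,:2]-O)@X,(P[...,:2]-O)@Y,P[...,2]],-1)*1000
    m=(H[...,0]>-44)&(H[...,0]<-28)&(H[...,2]>140)&(H[...,2]<260)
    for a,b in((-280,-150),(-150,0),(0,150),(150,220),(220,285)):
        k=m&(H[...,1]>a)&(H[...,1]<b); print(n,"lip top",a,k.sum(),np.percentile(H[k][:,2],[15,50,85]).round(1) if k.any() else 0)
    k=m&(H[...,1]>296)&(H[...,1]<309)&(abs(H[...,2]-228)<4)&(H[...,0]<-31)&(H[...,0]>-41); print(n,"blade top",k.sum(),H[k][:,2].mean().round(2))
    k=m&(H[...,1]>296)&(H[...,1]<303)&(abs(H[...,2]-228)<4); print(n,"blade tip",k.sum(),H[k][:,2].mean().round(2))
E
python3 lip.py
```

```text
12.95 [-3.31 -0.24 -2.78] [ 0.542  -0.048   0.2065]
top lip top -280 613 [233.1 234.4 235.7]
top lip top -150 311 [233.2 234.5 235.7]
top lip top 0 705 [233.2 234.5 235.9]
top lip top 150 326 [233.5 234.7 236.1]
top lip top 220 294 [233.3 234.9 236.2]
top blade top 38 227.66
top blade tip 25 227.57
scene lip top -280 0 0
scene lip top -150 301 [234.1 235.5 236.6]
scene lip top 0 755 [234.1 235.4 236.6]
scene lip top 150 396 [234.1 235.4 236.7]
scene lip top 220 394 [234.1 235.5 236.5]
scene blade top 48 228.43
scene blade tip 31 228.37
```

Emit:
arm_command --deltas '[[[0, -1, 0], 0], [[0, -1, 0], 0], [[0, 0, 0], 0], [[0, 2, 0], 0], [[0, 3, 0], 0], [[0, 3, 0], 0], [[0, 4, 0], 0], [[0, 4, 0], 0], [[0, 0, 0], 0]]'

```text
clock: 14.18
position: [0.5418, -0.048, 0.192]
ee_rot: [-1.57, -0.038, 0.039]
ft_force: [-0.3, 0.8, -0.0]
width: -0.0001
```

```bash
python3 lip.py
```

```text
14.175 [-0.32  0.78 -0.02] [ 0.5418 -0.048   0.192 ]
top lip top -280 613 [230.5 231.7 233.1]
top lip top -150 397 [230.7 231.9 233.2]
top lip top 0 700 [230.6 232.  233.2]
top lip top 150 321 [230.6 231.9 233.1]
top lip top 220 297 [230.7 232.  233.2]
top blade top 37 227.66
top blade tip 22 227.55
scene lip top -280 0 0
scene lip top -150 315 [231.4 232.8 234.2]
scene lip top 0 771 [231.4 232.8 234.1]
scene lip top 150 386 [231.6 233.  234. ]
scene lip top 220 390 [231.5 232.9 234.1]
scene blade top 46 228.52
scene blade tip 33 228.43
```

Emit:
arm_command --deltas '[[[-10, 0, 0], 0], [[-20, 0, 0], 0], [[-30, 0, 0], 0], [[-22, -10, -28], 0], [[-22, 0, -28], 0], [[-22, 0, -28], 0], [[-22, 0, -28], 0], [[-22, 0, -28], 0], [[-22, 0, -32], 0], [[0, 0, 0], 0]]' --claw 1

```text
clock: 15.52
position: [0.356, -0.2318, 0.2024]
ee_rot: [-1.572, -0.032, 0.034]
ft_force: [0.2, 0.5, -0.6]
width: 0.0855
```

Run:
```python
from h import *
s=robot.state();print(s["clock"],s["position"].round(4),s["ee_rot"],s["width"])
O=np.array([.6417,-.0439]);X=np.array([.9989,.0465]);Y=np.array([-.0465,.9989])
def HH(c):
    P=np.nan_to_num(cloud(c));return np.stack([(P[...,:2]-O)@X,(P[...,:2]-O)@Y,P[...,2]],-1)*1000
h=(s["position"][:2]-O);print("axis hatch",h@X,h@Y)
c=dict(np.load("scene_last.npz"));H=HH(c);i=c["img"].astype(int)
m=(H[...,0]>100)&(H[...,0]<160)&(abs(H[...,1])<330)&(H[...,2]>7)&(H[...,2]<40)
print("strip",m.sum(),np.percentile(H[m],[3,10,50,90,97],axis=0).round().tolist())
c=dict(np.load("top0.npz"));H=HH(c)
m=(H[...,2]>20)&(H[...,0]>-420)&(H[...,0]<-215)&(H[...,1]>-330)&(H[...,1]<-60)
n,l,st,_=cv2.connectedComponentsWithStats(m.astype(np.uint8))
for k in range(1,n):
    if st[k,4]>15:q=H[l==k];print(st[k,4],q.min(0).round(),q.max(0).round())
w=grab("wrist");cv2.imwrite("pics/w3.png",w["img"]);H=HH(w)
m=(H[...,2]>110)&(H[...,2]<140)&(H[...,1]<-60)&(H[...,0]<-50); print("carton top seen by wrist",m.sum(), H[m].min(0) if m.any() else 0,H[m].max(0) if m.any() else 0)
```

```text
15.525 [ 0.356  -0.2318  0.2024] [-1.57201393 -0.03169739  0.03395525] 0.08553656826984983
axis hatch -0.294083783743907 -0.17444662907010303Traceback (most recent call last):
  File "<stdin>", line 9, in <module>
    return _quantile_unchecked(
        a, q, axis, out, overwrite_input, method, keepdims, weights)
    return _ureduce(a,
                    func=_quantile_ureduce_func,
    ...<5 lines>...
                    overwrite_input=overwrite_input,
                    method=method)
    r = func(a, **kwargs)
    result = _quantile(arr,
                       quantiles=q,
    ...<2 lines>...
                       out=out,
                       weights=wgt)
    slices_having_nans = np.isnan(arr[-1, ...])
                                  ~~~^^^^^^^^^
IndexError: index -1 is out of bounds for axis 0 with size 0
```

Run:
```python
from h import *
s=robot.state()
O=np.array([.6417,-.0439]);X=np.array([.9989,.0465]);Y=np.array([-.0465,.9989])
def HH(c):
    P=np.nan_to_num(cloud(c));return np.stack([(P[...,:2]-O)@X,(P[...,:2]-O)@Y,P[...,2]],-1)*1000
c=dict(np.load("scene0.npz"));H=HH(c);i=c["img"].astype(int)
w=(i[...,2]-i[...,0]>12); v,u=np.nonzero(w)
q=np.array([plane(c,a,b,2,.014)[:2] for a,b in zip(u,v)]); h=np.stack([(q-O)@X,(q-O)@Y],1)*1000
k=(h[:,0]>90)&(h[:,0]<170)&(abs(h[:,1])<330);h=h[k]
print("strip px",k.sum()); 
for a in range(-300,300,100):
    g=h[(h[:,1]>a)&(h[:,1]<a+100)]
    if len(g):print(a,len(g),np.percentile(g[:,0],[5,50,95]).round())
c=dict(np.load("top0.npz"));H=HH(c)
m=(H[...,2]>20)&(H[...,0]>-420)&(H[...,0]<-215)&(H[...,1]>-330)&(H[...,1]<-60)
n,l,st,_=cv2.connectedComponentsWithStats(m.astype(np.uint8))
for k in range(1,n):
    if st[k,4]>15:q=H[l==k];print("obst",st[k,4],q.min(0).round(),q.max(0).round())
print(R.from_rotvec(s["ee_rot"]).as_matrix()[:2,0])
```

```text
strip px 1064
-300 149 [127. 132. 138.]
-200 165 [127. 132. 137.]
-100 178 [127. 132. 137.]
0 191 [127. 132. 137.]
100 197 [127. 132. 137.]
200 174 [127. 132. 137.]
obst 109 [-323. -330.   21.] [-300. -327.   96.]
obst 1004 [-413. -257.   20.] [-344. -185.   88.]
obst 69 [-376. -330.   25.] [-362. -324.   79.]
[0.99912598 0.0417747 ]
```

Emit:
arm_command --deltas '[[[9, 0, 16.5], -0.3], [[0, 36, 0], 0], [[0, 40, 0], 0], [[0, 40, 0], 0], [[0, 14, 0], 0], [[0, 6, 0], 0], [[0, 0, 0], 0], [[0, 0, 0], 0]]'

```text
clock: 16.52
position: [0.3677, -0.2127, 0.0675]
ee_rot: [-1.572, -0.044, 0.041]
ft_force: [0.3, 0.7, -0.0]
width: 0.0855
```

```bash
cat > look.py <<'E'
from h import *
import sys
O=np.array([.6417,-.0439]);X=np.array([.9989,.0465]);Y=np.array([-.0465,.9989])
s=robot.state();h=s["position"][:2]-O;x=R.from_rotvec(s["ee_rot"]).as_matrix()[:2,0]
print(s["clock"],"axis hatch",(h@X*1000).round(1),(h@Y*1000).round(1),"z",s["position"][2].round(4),"yaw",np.degrees(np.arctan2(x@Y,x@X)).round(2),"F",s["ft_force"].round(1),s["width"].round(3))
for n in ("top","scene"):
    c=grab(n);P=np.nan_to_num(cloud(c))
    H=np.stack([(P[...,:2]-O)@X,(P[...,:2]-O)@Y,P[...,2]],-1)*1000
    im=cv2.cvtColor(c["img"],cv2.COLOR_BGR2HSV)
    m=(abs(H[...,2]-124.5)<6)&(H[...,1]<-60)&(H[...,1]>-290)&(H[...,0]<150)&(H[...,0]>-220)
    nn,l,st,_=cv2.connectedComponentsWithStats(m.astype(np.uint8))
    if nn>1:
        q=H[l==1+st[1:,4].argmax()]; r=cv2.minAreaRect(q[:,:2].astype(np.float32)); print(n,len(q),"carton",np.round(r[0]),np.round(r[1]),round(r[2],1),"box",cv2.boxPoints(r).round().tolist())
    cv2.imwrite(f"pics/{n}_{int(s['clock']*100)}.png",c["img"])
E
python3 look.py
```

```text
Traceback (most recent call last):
  File "look.py", line 5, in <module>
    print(s["clock"],"axis hatch",(h@X*1000).round(1),(h@Y*1000).round(1),"z",s["position"][2].round(4),"yaw",np.degrees(np.arctan2(x@Y,x@X)).round(2),"F",s["ft_force"].round(1),s["width"].round(3))
                                                                                                                                                                                  ^^^^^^^^^^^^^^^^
AttributeError: 'float' object has no attribute 'round'
```

Emit:
arm_command --deltas '[[[3, 1, 0], 0], [[3, 0, 0], 0], [[4, 0, 0], 0], [[4, 0, 0], 0], [[4, 0, 0], 0], [[4, 0, 0], 0], [[4, 0, 0], 0], [[4, 0, 0], 0]]'

```text
clock: 17.52
position: [0.397, -0.2105, 0.0654]
ee_rot: [-1.57, -0.043, 0.043]
ft_force: [-1.7, -0.3, 0.1]
width: 0.0856
```

```bash
sed -i 's/s\["width"\].round(3)/s["width"]/' look.py; python3 look.py
```

```text
17.525 axis hatch -252.2 -155.1 z 0.0654 yaw 0.44 F [-1.7 -0.3  0.1] 0.0855771543986217
top 4571 carton [-113. -174.] [131. 151.] 2.2 box [[-182.0, -101.0], [-176.0, -253.0], [-45.0, -248.0], [-51.0, -96.0]]
scene 4042 carton [-109. -174.] [131. 153.] 2.2 box [[-177.0, -101.0], [-172.0, -253.0], [-41.0, -248.0], [-47.0, -96.0]]
```

Emit:
arm_command --deltas '[[[-5, 0, 0], 0.4], [[0, 0, -7], 0], [[0, 0, -7], 0], [[5, 0, 0], 0], [[3, 0, 0], 0], [[4, 0, 0], 0], [[5, 0, 0], 0], [[5, 0, 0], 0], [[5, 0, 0], 0], [[5, 0, 0], 0], [[5, 0, 0], 0], [[5, 0, 0], 0], [[5, 0, 0], 0], [[5, 0, 0], 0], [[5, 0, 0], 0], [[4, 0, 0], 0]]'

```text
clock: 19.62
position: [0.4537, -0.222, 0.0655]
ee_rot: [-1.571, -0.037, 0.037]
ft_force: [-3.3, 0.1, -0.0]
width: 0.0852
```

```bash
python3 look.py
```

```text
19.625 axis hatch -196.1 -169.2 z 0.0655 yaw 0.03 F [-3.3  0.1 -0. ] 0.08517612539305404
top 2942 carton [ -81. -176.] [ 85. 152.] 0.0 box [[-123.0, -100.0], [-123.0, -252.0], [-38.0, -252.0], [-38.0, -100.0]]
scene 2899 carton [ -72. -176.] [ 96. 152.] 0.2 box [[-120.0, -101.0], [-119.0, -253.0], [-23.0, -252.0], [-24.0, -100.0]]
```

Emit:
arm_command --deltas '[[[-4, 0, 0], 0], [[0, 0, -5], 0], [[4, 0, 0], 0], [[4, 0, 0], 0], [[5, 0, 0], 0], [[6, 0, 0], 0], [[6, 0, 0], 0], [[6, 0, 0], 0], [[6, 0, 0], 0], [[6, 0, 0], 0], [[6, 0, 0], 0], [[6, 0, 0], 0], [[6, 0, 0], 0], [[6, 0, 0], 0], [[6, 0, 0], 0], [[6, 0, 0], 0], [[6, 0, 0], 0], [[6, 0, 0], 0], [[4, 0, 0], 0], [[2, 0, 0], 0]]'

```text
clock: 22.22
position: [0.5467, -0.2226, 0.0655]
ee_rot: [-1.571, -0.037, 0.037]
ft_force: [-3.2, 0.9, 0.9]
width: 0.0857
```

```bash
python3 look.py; python3 lip.py | grep -v blade
```

```text
22.225 axis hatch -103.2 -174.1 z 0.0655 yaw 0.04 F [-3.2  0.9  0.9] 0.08570589547557282
top 11 carton [-122. -140.] [19.  2.] 26.8 box [[-131.0, -144.0], [-130.0, -145.0], [-113.0, -137.0], [-114.0, -135.0]]
scene 137 carton [ -25. -176.] [151.   5.] 89.9 box [[-28.0, -251.0], [-23.0, -251.0], [-23.0, -100.0], [-28.0, -100.0]]
22.325 [-2.51  0.42 -1.32] [ 0.5468 -0.2226  0.0655]
top lip top -280 618 [230.6 231.7 233.1]
top lip top -150 705 [230.5 231.9 233.1]
top lip top 0 694 [230.5 231.9 233.1]
top lip top 150 313 [230.7 232.  233.3]
top lip top 220 301 [230.8 232.1 233.4]
scene lip top -280 301 [231.4 232.8 233.9]
scene lip top -150 646 [231.6 232.8 234.1]
scene lip top 0 757 [231.5 232.8 234. ]
scene lip top 150 386 [231.5 232.8 234.1]
scene lip top 220 388 [231.6 232.8 234. ]
```

Run:
```python
from h import *
O=np.array([.6417,-.0439]);X=np.array([.9989,.0465]);Y=np.array([-.0465,.9989])
for n in("top","scene"):
    c=dict(np.load(n+"_last.npz"));P=np.nan_to_num(cloud(c))
    H=np.stack([(P[...,:2]-O)@X,(P[...,:2]-O)@Y,P[...,2]],-1)*1000
    for z in range(130,330,15):
        m=(H[...,2]>z)&(H[...,2]<z+15)&(abs(H[...,1]+174)<60)&(H[...,0]<-50)&(H[...,0]>-200)
        if m.sum()>5:q=H[m];print(n,z,m.sum(),"x rel axis",(np.percentile(q[:,0],[2,95,99,100])+103.2).round(1),"y",(np.percentile(q[:,1],[2,98])+174).round(1))
    m=(abs(H[...,2]-232)<4)&(abs(H[...,1]+110)<30)&(H[...,0]<-25)&(H[...,0]>-60);q=H[m];print("lip front",np.percentile(q[:,0],[0,1,5]).round(1))
    i=c["img"]
cv2.imwrite("pics/s4.png",cv2.resize(i[60:300,200:512],None,fx=2.4,fy=2.4,interpolation=cv2.INTER_CUBIC))
```

```text
top 130 86 x rel axis [-36.4  31.3  34.1  35.3] y [ 9.8 39. ]
top 145 86 x rel axis [-36.1  28.7  33.1  34.3] y [12.3 39.4]
top 160 151 x rel axis [-37.4  30.3  33.8  34. ] y [ 9.7 38.9]
top 175 78 x rel axis [-35.6  29.2  32.5  32.6] y [13.2 38. ]
top 190 131 x rel axis [-36.9  28.1  31.2  35.1] y [ 1.8 37.5]
top 205 95 x rel axis [-32.4  24.4  27.7  29.5] y [16.8 36.5]
top 220 93 x rel axis [-34.   18.7  25.4  27. ] y [14.  36.4]
top 235 103 x rel axis [-33.6  20.7  24.2  32.4] y [14.4 36.2]
top 250 150 x rel axis [-31.3  32.2  33.5  34.5] y [16.3 36.5]
top 265 138 x rel axis [-27.4  29.3  31.2  31.4] y [19.5 36.4]
top 280 92 x rel axis [-20.6  20.8  23.8  25.2] y [25.1 36.2]
top 295 8 x rel axis [-3.2 12.4 12.9 13. ] y [32.5 36.1]
top 310 9 x rel axis [-19.2  13.8  16.4  17. ] y [42.2 45.5]
top 325 90 x rel axis [-30.4  32.9  40.   41.1] y [35.2 49.4]
lip front [-46.8 -46.5 -45.9]
scene 130 144 x rel axis [-35.5  30.6  35.4  37.2] y [ 6.5 38.5]
scene 145 141 x rel axis [-34.3  31.   36.   37.5] y [10.5 38.6]
scene 160 244 x rel axis [-34.8  32.3  35.7  37.2] y [ 2.4 38.7]
scene 175 118 x rel axis [-34.2  31.6  35.1  36.7] y [ 8.  37.9]
scene 190 201 x rel axis [-34.8  32.6  36.4  37.7] y [-1.4 37.8]
scene 205 166 x rel axis [-33.   29.2  33.6  35.8] y [ 6.4 36. ]
scene 220 172 x rel axis [-32.5  26.3  30.7  32.8] y [ 8.6 36.2]
scene 235 177 x rel axis [-32.8  21.6  26.8  28.6] y [ 7.6 36.2]
scene 250 233 x rel axis [-32.6  34.2  36.7  38.1] y [ 6.6 36.3]
scene 265 228 x rel axis [-33.   31.6  34.1  34.7] y [ 6.9 36.1]
scene 280 228 x rel axis [-32.2  28.6  32.8  34.3] y [ 9.6 35.9]
scene 295 169 x rel axis [-30.1  24.4  29.   31.3] y [15.9 36.4]
scene 310 45 x rel axis [-11.5  26.4  29.7  30.1] y [35.9 44.6]
scene 325 174 x rel axis [-25.7  36.   40.7  45. ] y [35.7 49.1]
lip front [-43.8 -43.7 -43.4]
```

View pics/s4.png

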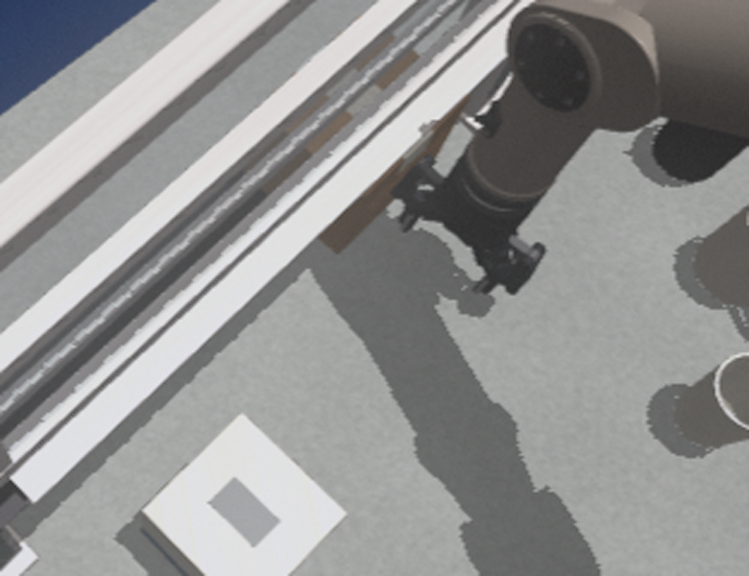

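Emit:
arm_command --deltas '[[[-10, 0, 0], 0], [[-10, 0, 0], 0], [[0, 0, 0], 0], [[0, 0, 0], 0]]' --claw 0.85

```text
clock: 22.92
position: [0.5267, -0.2237, 0.0657]
ee_rot: [-1.571, -0.038, 0.036]
ft_force: [0.2, 0.2, -0.0]
width: 0.0728
```

```bash
cat > kn.py <<'E'
from h import *
s=robot.state();print(s["clock"],s["width"])
c=cams.camera("wrist");c["world_from_camera"]=c["tool_from_camera"];p=cloud(c).reshape(-1,3);q=p[~np.isnan(p[:,0])]*1000
q=q[(abs(q[:,0])<85)&(abs(q[:,2])<25)&(q[:,1]<70)]
for g in (1,-1):
    k=q[g*q[:,0]>0];r=np.hypot(k[:,0],k[:,2])
    i=np.argsort(g*k[:,0])[-20:]; print("side",g,"x pct 99.5,max",np.percentile(g*k[:,0],[98,99.5,100]).round(1),"at",np.median(k[i],axis=0).round(1),"radius",np.percentile(r,[99.5,100]).round(1))
E
python3 kn.py
```

```text
22.925 0.07280039666118453
side 1 x pct 99.5,max [81.1 84.  85. ] at [85.  64.9 -3. ] radius [85.3 88.1]
side -1 x pct 99.5,max [81.3 84.1 85. ] at [-85.   64.6   4.9] radius [85.3 88. ]
```

Emit:
arm_command --deltas '[[[0, 0, 0], 0], [[0, 0, 0], 0]]' --claw 0.7

```text
clock: 23.22
position: [0.5278, -0.2238, 0.0677]
ee_rot: [-1.572, -0.039, 0.036]
ft_force: [-3.0, 0.2, 11.1]
width: 0.06
```

```bash
python3 kn.py
```

```text
23.225 0.06001864093720021
side 1 x pct 99.5,max [80.7 83.9 85. ] at [84.9 66.8  1.7] radius [85.  88.4]
side -1 x pct 99.5,max [80.7 83.9 85. ] at [-84.9  66.7   4.9] radius [85.  87.8]
```

Emit:
arm_command --deltas '[[[0, 0, 0], 0], [[0, 0, 0], 0], [[0, 0, 0], 0]]' --claw 1

```text
clock: 23.65
position: [0.5263, -0.2234, 0.065]
ee_rot: [-1.57, -0.037, 0.038]
ft_force: [0.3, 0.4, -1.2]
width: 0.0855
```

```bash
python3 kn.py; python3 look.py
```

```text
23.65 0.08545021808642148
side 1 x pct 99.5,max [80.9 84.1 85. ] at [85.  64.1 -1.2] radius [85.1 88.5]
side -1 x pct 99.5,max [81.  84.1 85. ] at [-85.   64.2   2.5] radius [85.1 88.4]
23.7 axis hatch -123.6 -174.0 z 0.065 yaw 0.04 F [-0.  -0.1  0.1] 0.08541883396725176
top 26 carton [-138. -142.] [45.  9.] 21.7 box [[-161.0, -146.0], [-158.0, -154.0], [-115.0, -137.0], [-119.0, -129.0]]
scene 139 carton [ -25. -176.] [150.   5.] 89.8 box [[-28.0, -251.0], [-23.0, -251.0], [-23.0, -101.0], [-27.0, -101.0]]
```

```bash
sed -i 's/q\[:,1\]<70/q[:,1]<35/' kn.py; python3 kn.py
```

```text
23.8 0.08538481387329568
side 1 x pct 99.5,max [70.3 72.8 74.7] at [74.1  5.9 11.9] radius [73.9 75.7]
side -1 x pct 99.5,max [69.7 72.3 75.1] at [-73.8   6.5  11.7] radius [73.2 75.9]
```

Emit:
arm_command --deltas '[[[0, -12, 0], 0], [[0, 0, 0], 0], [[0, 0, 0], 0]]' --claw 0.85

```text
clock: 24.22
position: [0.5267, -0.2236, 0.0778]
ee_rot: [-1.571, -0.037, 0.037]
ft_force: [-0.2, -0.3, -0.1]
width: 0.0729
```

```bash
python3 kn.py
```

```text
24.225 0.07292909222577706
side 1 x pct 99.5,max [66.4 67.7 69.2] at [68.7  4.1 11.7] radius [68.8 70.1]
side -1 x pct 99.5,max [65.8 67.3 69. ] at [-68.1   5.3  11.6] radius [68.3 69.9]
```

Emit:
arm_command --deltas '[[[0, 0, 0], 0], [[0, 0, 0], 0]]' --claw 0.65

```text
clock: 24.52
position: [0.5263, -0.2235, 0.0772]
ee_rot: [-1.57, -0.037, 0.037]
ft_force: [0.8, 0.5, 0.4]
width: 0.0554
```

```bash
python3 kn.py
```

```text
24.525 0.055404352045216265
side 1 x pct 99.5,max [61.4 63.2 65.2] at [64.4 -8.6 11.8] radius [64.4 66.3]
side -1 x pct 99.5,max [60.9 62.6 64.7] at [-63.9  -9.2  11.7] radius [63.8 65.7]
```

Emit:
arm_command --deltas '[[[0, 0, 0], 0], [[0, 0, 0], 0], [[0, 12, 0], 0], [[10, 0, 0], 0], [[6, 0, 0], 0], [[3, 0, 0], 0], [[3, 0, 0], 0], [[3, 0, 0], 0], [[3, 0, 0], 0], [[2.5, 0, 0], 0], [[2, 0, 0], 0], [[2, 0, 0], 0], [[1, 0, 0], 0], [[1, 0, 0], 0], [[0, 0, 0], 0]]' --claw 1

```text
clock: 26.45
position: [0.5631, -0.2218, 0.0655]
ee_rot: [-1.571, -0.037, 0.037]
ft_force: [-1.6, 0.3, -0.2]
width: 0.0852
```

```bash
python3 look.py|head -1
python3 - <<'E'
from h import *
O=np.array([.6417,-.0439]);X=np.array([.9989,.0465]);Y=np.array([-.0465,.9989])
# carton front/rear in scene & top views
for n in("top","scene"):
    c=grab(n);np.savez(n+"_last.npz",**c);P=np.nan_to_num(cloud(c));H=np.stack([(P[...,:2]-O)@X,(P[...,:2]-O)@Y,P[...,2]],-1)*1000
    m=(H[...,2]>100)&(H[...,2]<130)&(abs(H[...,1]+176)<74)&(H[...,0]>-60)&(H[...,0]<140)
    print(n,m.sum()); 
    if m.any():print(np.percentile(H[m],[0,2,50,98,100],axis=0).round().tolist())
    m=(H[...,2]>60)&(H[...,2]<260)&(abs(H[...,1]+174)<45)&(H[...,0]>-130)&(H[...,0]<-50)
    q=H[m&(H[...,2]>205)&(H[...,2]<250)]; print("arm max x",np.percentile(q[:,0],[95,100]).round(1))
t=np.load("top_last.npz")["img"][120:240,330:512];s=np.load("scene_last.npz")["img"][20:180,300:512]
cv2.imwrite("pics/s5.png",np.hstack([cv2.resize(t,(400,264),interpolation=cv2.INTER_CUBIC),cv2.resize(s,(350,264),interpolation=cv2.INTER_CUBIC)]))
E
```

```text
26.45 axis hatch -86.8 -174.1 z 0.0655 yaw 0.04 F [-1.6  0.3 -0.2] 0.08523922598364478
top 44
[[-58.0, -177.0, 101.0], [-55.0, -177.0, 102.0], [-47.0, -170.0, 106.0], [-38.0, -157.0, 126.0], [-37.0, -152.0, 127.0]]
arm max x [-66.1 -58.7]
scene 115
[[-59.0, -185.0, 100.0], [-56.0, -183.0, 101.0], [-30.0, -169.0, 108.0], [-21.0, -150.0, 127.0], [-20.0, -146.0, 128.0]]
arm max x [-61.  -52.7]
```

View pics/s5.png

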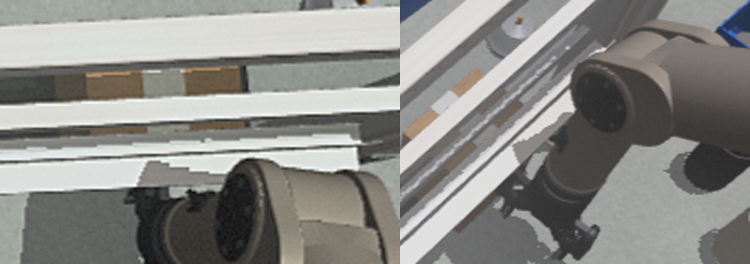

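```bash
cat > front.py <<'E'
from h import *
O=np.array([.6417,-.0439]);X=np.array([.9989,.0465]);Y=np.array([-.0465,.9989])
c=grab("scene");np.savez("scene_last.npz",**c);i=c["img"].astype(int)
m=(i[...,2]-i[...,0]>30);v,u=np.nonzero(m)
q=np.array([plane(c,a,b,2,.125)[:2] for a,b in zip(u,v)]);h=np.stack([(q-O)@X,(q-O)@Y],1)*1000
h=h[(abs(h[:,1]+176)<90)&(h[:,0]>-30)&(h[:,0]<170)]
print("n",len(h),"hy",np.percentile(h[:,1],[1,99]).round())
F=[]
for a in range(-248,-104,12):
    g=h[(h[:,1]>=a)&(h[:,1]<a+12)]
    if len(g)>5:F.append((a+6,g[:,0].max()))
F=np.array(F);print(F.round(1).tolist())
E
python3 front.py
```

```text
n 295 hy [-248. -103.]
[[-242.0, 117.2], [-230.0, 118.1], [-218.0, 117.4], [-206.0, 118.0], [-194.0, 117.5], [-158.0, 117.9], [-146.0, 117.7], [-134.0, 117.0], [-122.0, 117.9], [-110.0, 117.0]]
```

Emit:
arm_command --deltas '[[[-10, 0, 0], 0], [[-30, 0, -2], 0], [[-30, 0, 0], 0], [[0, 0, 0], 0], [[0, 0, 0], 0], [[14, 0, 0], 0], [[28, 0, 0], 0]]'

```text
clock: 27.58
position: [0.5366, -0.2252, 0.0656]
ee_rot: [-1.571, -0.037, 0.036]
ft_force: [-0.2, -0.4, -0.1]
width: 0.0852
```

```bash
cat > st.py <<'E'
from rig import robot
import numpy as np
O=np.array([.6417,-.0439]);X=np.array([.9989,.0465]);Y=np.array([-.0465,.9989])
s=robot.state();h=s["position"][:2]-O;print(s["clock"],h@X,h@Y,s["position"][2],s["qd"].round(3),s["ft_force"].round(1))
E
python3 st.py
```

```text
27.575 -0.11344608187487423 -0.17624105889446517 0.06556212667219158 [-0.271  0.326  0.026 -0.62   0.03   0.267 -0.128] [-0.2 -0.4 -0.1]
```

Emit:
arm_command --deltas '[[[0, 0, 0], 0]]'

```text
clock: 27.7
position: [0.5395, -0.2237, 0.066]
ee_rot: [-1.57, -0.044, 0.035]
ft_force: [-0.1, -0.9, 0.5]
width: 0.0853
```

```bash
python3 st.py
python3 - <<'E'
from h import *
from rig import cams
# 0.05 s per camera call lets time pass; nothing else
E
```

```text
27.7 -0.11043551552287116 -0.17480487817992812 0.06600717352758681 [ 0.019 -0.019  0.017  0.059  0.006  0.025  0.005] [-0.1 -0.9  0.5]
```

Emit:
arm_command --deltas '[[[0, 0, 0], 0], [[0, 0, 0], 0], [[0, 0, 0], 0]]'

```text
clock: 28.08
position: [0.5346, -0.2254, 0.0653]
ee_rot: [-1.571, -0.036, 0.037]
ft_force: [-0.2, -0.3, -0.1]
width: 0.0855
```

```bash
python3 st.py
```

```text
28.075 -0.11545063401947239 -0.17627182991717952 0.06532393607667752 [ 0.001 -0.001 -0.003 -0.003 -0.001  0.001 -0.   ] [-0.2 -0.3 -0.1]
```

Emit:
arm_command --deltas '[[[0, -12, 0], 0], [[0, 0, 0], 0], [[0, 0, 0], 0], [[0, 0, 0], 0], [[0, 0, 0], 0]]' --claw 0.3

```text
clock: 28.7
position: [0.5349, -0.2251, 0.0771]
ee_rot: [-1.57, -0.037, 0.037]
ft_force: [0.1, 0.2, 0.4]
width: 0.0255
```

Emit:
arm_command --deltas '[[[0, 0, 0], 0]]' --claw 1 --newtons 120

```text
clock: 28.82
position: [0.535, -0.2251, 0.0772]
ee_rot: [-1.57, -0.037, 0.037]
ft_force: [-0.3, -0.4, -0.5]
width: 0.0425
```

```bash
python3 st.py; python3 front.py; python3 -c "
from rig import robot;print(robot.state()['width'],robot.state()['clock'])"; python3 kn.py
```

```text
28.825 -0.11503580572582238 -0.1760351565803497 0.07720244656814912 [ 0.     0.    -0.001  0.     0.001  0.001  0.   ] [-0.3 -0.4 -0.5]
n 294 hy [-248. -104.]
[[-242.0, 117.2], [-230.0, 118.1], [-218.0, 117.4], [-206.0, 118.0], [-194.0, 117.5], [-158.0, 117.9], [-146.0, 117.7], [-134.0, 117.0], [-122.0, 117.9], [-110.0, 117.0]]
0.05018642128751752 28.875
28.875 0.05018642128751752
side 1 x pct 99.5,max [60.5 62.2 64.9] at [63.7 -9.4 11.7] radius [63.4 65.8]
side -1 x pct 99.5,max [59.9 61.6 63.7] at [-62.9 -10.1  11.9] radius [62.9 64.7]
```

Emit:
arm_command --deltas '[[[0, 0, 0], 0], [[0, 0, 0], 0], [[0, 11, 0], 0], [[8, 0, 0], 0], [[8, 0, 0], 0], [[6, 0, 0], 0], [[3, 0, 0], 0], [[2, 0, 0], 0], [[1.5, 0, 0], 0], [[1, 0, 0], 0], [[1, 0, 0], 0], [[0, 0, 0], 0], [[0, 0, 0], 0]]' --newtons 20

```text
clock: 30.55
position: [0.5652, -0.2238, 0.066]
ee_rot: [-1.57, -0.036, 0.038]
ft_force: [-2.3, 0.3, -1.3]
width: 0.0855
```

```bash
python3 st.py; python3 front.py
```

```text
30.55 -0.08482587642747787 -0.17613473571023058 0.06602148945315789 [-0.    -0.    -0.002 -0.003 -0.     0.     0.001] [-2.3  0.3 -1.3]
n 333 hy [-249. -103.]
[[-242.0, 120.1], [-230.0, 119.9], [-218.0, 118.9], [-206.0, 120.1], [-194.0, 117.5], [-158.0, 119.7], [-146.0, 119.5], [-134.0, 119.9], [-122.0, 119.4], [-110.0, 119.8]]
```

Emit:
arm_command --deltas '[[[0.5, 0, 0], 0], [[0.5, 0, 0], 0], [[0.5, 0, 0], 0], [[0, 0, 0], 0], [[0, 0, 0], 0]]'

```text
clock: 31.22
position: [0.5672, -0.2235, 0.0664]
ee_rot: [-1.57, -0.037, 0.037]
ft_force: [-1.4, -0.6, -0.3]
width: 0.0852
```

```bash
python3 st.py
```

```text
31.225 -0.08278626518851277 -0.17597446557368615 0.06643723397197292 [ 0.    -0.     0.001  0.001  0.     0.    -0.001] [-1.4 -0.6 -0.3]
```

Emit:
arm_command --deltas '[[[0.5, 0, 0], 0], [[0.5, 0, 0], 0], [[0, 0, 0], 0], [[0, 0, 0], 0]]'

```text
clock: 31.72
position: [0.5681, -0.2236, 0.0664]
ee_rot: [-1.571, -0.037, 0.037]
ft_force: [-1.7, -0.5, 0.1]
width: 0.0853
```

```bash
python3 st.py; python3 front.py;python3 lip.py | grep top
```

```text
31.725 -0.08187467041622416 -0.17612092527024803 0.06643785662528216 [ 0.001 -0.001 -0.001  0.002  0.001  0.     0.002] [-1.7 -0.5  0.1]
n 384 hy [-249. -103.]
[[-242.0, 122.2], [-230.0, 123.1], [-218.0, 122.4], [-206.0, 123.0], [-194.0, 120.9], [-158.0, 121.3], [-146.0, 122.8], [-134.0, 121.9], [-122.0, 122.8], [-110.0, 122.1]]
top lip top -280 225 [230.4 231.7 233. ]
top lip top -150 699 [230.6 231.9 233.1]
top lip top 0 693 [230.6 231.9 233.3]
top lip top 150 322 [230.8 232.1 233.4]
top lip top 220 297 [230.6 232.2 233.4]
top blade top 40 227.73
top blade tip 26 227.54
scene lip top -280 176 [231.9 233.2 234.2]
scene lip top -150 645 [231.4 232.8 233.9]
scene lip top 0 752 [231.6 232.8 234.1]
scene lip top 150 385 [231.6 232.8 234.1]
scene lip top 220 388 [231.8 233.  234. ]
scene blade top 49 228.13
```

```bash
echo 'print(s["tau"].round(2))' >> st.py; python3 st.py
```

```text
31.875 -0.08186382536883245 -0.1760989463845683 0.06645782907756353 [ 0.001  0.001  0.     0.001 -0.002 -0.002  0.001] [-2.2  0.5 -1.3]
[-5.900e-01 -4.825e+01 -5.820e+00 -1.922e+01 -9.000e-02 -6.600e-01
  1.000e-02]
```

Emit:
arm_command --deltas '[[[0.5, 0, 0], 0], [[0.5, 0, 0], 0], [[0, 0, 0], 0], [[0, 0, 0], 0]]'

```text
clock: 32.38
position: [0.5691, -0.2236, 0.0664]
ee_rot: [-1.571, -0.037, 0.037]
ft_force: [-2.9, -0.6, -0.3]
width: 0.0854
```

```bash
python3 st.py; python3 front.py
python3 - <<'E'
from h import *
c=dict(np.load("scene_last.npz"));i=c["img"][40:130,370:470]
cv2.imwrite("pics/s6.png",cv2.resize(i,(700,630)[0:1]+(600,),interpolation=cv2.INTER_CUBIC))
E
```

```text
32.375 -0.0808452424344394 -0.17610443203839418 0.06641896416432527 [-0.001 -0.001 -0.001 -0.001  0.001 -0.001  0.   ] [-2.9 -0.6 -0.3]
[-7.300e-01 -4.808e+01 -5.910e+00 -1.922e+01 -1.200e-01 -7.300e-01
  1.000e-02]
n 401 hy [-249. -103.]
[[-242.0, 124.0], [-230.0, 123.3], [-218.0, 123.9], [-206.0, 123.2], [-194.0, 122.5], [-158.0, 123.1], [-146.0, 122.8], [-134.0, 123.7], [-122.0, 122.8], [-110.0, 123.6]]
```

View pics/s6.png

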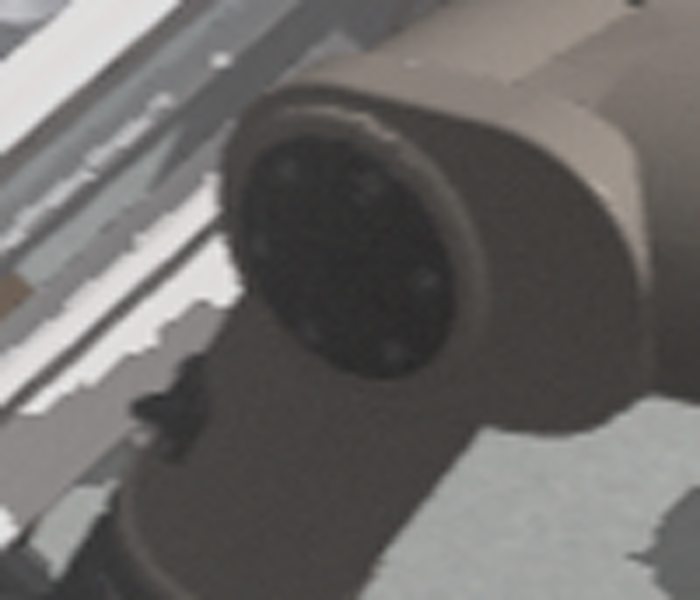

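Emit:
arm_command --deltas '[[[0.5, 0, 0], 0], [[0.5, 0, 0], 0], [[0, 0, 0], 0], [[0, 0, 0], 0]]'

```text
clock: 32.92
position: [0.5699, -0.2236, 0.0664]
ee_rot: [-1.571, -0.037, 0.037]
ft_force: [-2.2, -1.1, 1.6]
width: 0.0853
```

```bash
python3 st.py
```

```text
32.925 -0.08008352335912747 -0.17611944843155022 0.06638410755974022 [-0.001  0.002  0.001 -0.    -0.    -0.     0.   ] [-2.2 -1.1  1.6]
[-1.090e+00 -4.760e+01 -6.090e+00 -1.956e+01 -1.200e-01 -9.800e-01
  1.000e-02]
```

Emit:
arm_command --deltas '[[[0.5, 0, 0], 0], [[0.5, 0, 0], 0], [[0, 0, 0], 0], [[0, 0, 0], 0]]'

```text
clock: 33.42
position: [0.5699, -0.2235, 0.0658]
ee_rot: [-1.57, -0.035, 0.039]
ft_force: [-1.9, 0.3, 0.1]
width: 0.0852
```

```bash
python3 st.py; python3 front.py
```

```text
33.425 -0.08005899437559275 -0.17604830901379767 0.06583241696953401 [-0.     0.002  0.    -0.     0.001  0.001  0.001] [-1.9  0.3  0.1]
[ -2.32 -48.02  -7.03 -22.07  -0.12  -1.78  -0.  ]
n 423 hy [-249. -103.]
[[-242.0, 124.0], [-230.0, 124.9], [-218.0, 124.2], [-206.0, 124.8], [-194.0, 124.3], [-158.0, 124.6], [-146.0, 124.4], [-134.0, 123.7], [-122.0, 124.5], [-110.0, 123.6]]
```

Emit:
arm_command --deltas '[[[-2, 0, 0], 0], [[-8, 0, 0], 0], [[0, 0, 0], 9], [[0, 0, 0], 0], [[0, 0, 0], 0]]'

```text
clock: 34.1
position: [0.5622, -0.2236, 0.067]
ee_rot: [-1.569, 0.082, -0.086]
ft_force: [-0.2, 0.2, 1.0]
width: 0.0856
```

```bash
python3 st.py; python3 lip.py|grep "lip top"
```

```text
34.1 -0.08779316300555576 -0.17583439766964812 0.06704992110009422 [ 0.004  0.005  0.002  0.004 -0.001  0.005 -0.006] [-0.2  0.2  1. ]
[-5.000e-02 -4.738e+01 -4.570e+00 -1.806e+01  1.000e-02 -3.000e-02
  0.000e+00]
top lip top -280 389 [230.5 231.6 233. ]
top lip top -150 710 [230.6 231.9 233.2]
top lip top 0 696 [230.7 231.9 233.3]
top lip top 150 322 [230.6 232.1 233.2]
top lip top 220 297 [230.6 232.  233.4]
scene lip top -280 255 [231.6 233.  234.1]
scene lip top -150 644 [231.7 232.8 234. ]
scene lip top 0 745 [231.7 232.9 234. ]
scene lip top 150 390 [231.5 232.8 234. ]
scene lip top 220 383 [231.6 232.8 234. ]
```

Emit:
arm_command --deltas '[[[2.96, 0, 0.47], 0], [[1.98, 0, 0.31], 0], [[0.99, 0, 0.16], 0], [[0.5, 0, 0.08], 0], [[0, 0, 0], 0], [[0, 0, 0], 0]]'

```text
clock: 34.95
position: [0.5675, -0.2236, 0.0664]
ee_rot: [-1.569, 0.086, -0.086]
ft_force: [-0.2, -0.5, -0.9]
width: 0.0854
```

```bash
python3 st.py; python3 front.py
```

```text
34.95 -0.08250805421676706 -0.17607281046622303 0.0663913358424343 [-0.001 -0.    -0.001  0.     0.    -0.001  0.   ] [-0.2 -0.5 -0.9]
[-2.000e-02 -4.779e+01 -4.620e+00 -1.813e+01  1.000e-02  0.000e+00
  0.000e+00]
n 421 hy [-249. -103.]
[[-242.0, 125.2], [-230.0, 124.9], [-218.0, 124.2], [-206.0, 125.1], [-194.0, 124.3], [-158.0, 124.6], [-146.0, 124.4], [-134.0, 124.8], [-122.0, 124.5], [-110.0, 124.7]]
```

Not yet in contact; another 2 mm in half-millimetre steps.

Emit:
arm_command --deltas '[[[0.5, 0, 0.08], 0], [[0.5, 0, 0.08], 0], [[0.5, 0, 0.08], 0], [[0, 0, 0], 0], [[0, 0, 0], 0]]'

```text
clock: 35.62
position: [0.569, -0.2235, 0.0664]
ee_rot: [-1.569, 0.086, -0.086]
ft_force: [-0.3, -0.2, 1.1]
width: 0.0852
```

```bash
python3 st.py
```

```text
35.625 -0.0809284059241645 -0.17604616166500553 0.06636816305316084 [-0.     0.001  0.002 -0.    -0.     0.001 -0.   ] [-0.3 -0.2  1.1]
[-1.000e-02 -4.792e+01 -4.630e+00 -1.816e+01  1.000e-02  0.000e+00
 -0.000e+00]
```

Emit:
arm_command --deltas '[[[0.5, 0, 0.08], 0], [[0.3, 0, 0.05], 0], [[0, 0, 0], 0], [[0, 0, 0], 0]]'

```text
clock: 36.12
position: [0.5695, -0.2236, 0.0663]
ee_rot: [-1.569, 0.087, -0.086]
ft_force: [-0.8, 0.4, 0.1]
width: 0.0853
```

```bash
python3 st.py; python3 front.py
```

```text
36.125 -0.08043350501576013 -0.17612007453532744 0.06628428739720146 [ 0.001 -0.     0.     0.001  0.     0.001  0.003] [-0.8  0.4  0.1]
[-3.200e-01 -4.791e+01 -4.910e+00 -1.869e+01 -4.000e-02 -3.700e-01
 -0.000e+00]
n 421 hy [-249. -103.]
[[-242.0, 125.2], [-230.0, 124.9], [-218.0, 124.2], [-206.0, 125.1], [-194.0, 124.3], [-158.0, 124.6], [-146.0, 124.4], [-134.0, 124.8], [-122.0, 124.5], [-110.0, 124.7]]
```

Emit:
arm_command --deltas '[[[-5, 0, 0], 0], [[-5, 0, 0], -9], [[0, -9, 0], 0], [[0, 0, 0], 0], [[0, 0, 0], 0], [[0, 0, 0], 0]]' --claw 0.5 --newtons 20

```text
clock: 36.92
position: [0.5596, -0.2223, 0.0747]
ee_rot: [-1.57, -0.036, 0.038]
ft_force: [0.5, 0.4, 0.6]
width: 0.0423
```

```bash
python3 st.py; python3 look.py|head -1
```

```text
36.925 -0.0903215227251454 -0.17442225241609294 0.07473685448569463 [ 0.001 -0.    -0.003 -0.002  0.     0.004  0.002] [0.5 0.4 0.6]
[ 2.000e-02 -4.704e+01 -5.120e+00 -1.820e+01  1.000e-02 -0.000e+00
 -0.000e+00]
36.925 axis hatch -90.3 -174.4 z 0.0747 yaw 0.02 F [0.5 0.4 0.6] 0.04234488913578544
```

Emit:
arm_command --deltas '[[[4, 0, -1.6], 0], [[3, 0, 0], 0], [[1.5, 0, 0], 0], [[0.7, 0, 0], 0], [[0.4, 0, 0], 0], [[0, 0, 0], 0], [[0, 0, 0], 0]]'

```text
clock: 37.9
position: [0.5695, -0.2236, 0.0754]
ee_rot: [-1.571, -0.037, 0.037]
ft_force: [0.4, -1.1, -0.1]
width: 0.043
```

```bash
python3 st.py
```

```text
37.9 -0.08045568057808941 -0.1761307171568441 0.0754150239889298 [-0.001 -0.001  0.    -0.001 -0.     0.001  0.   ] [ 0.4 -1.1 -0.1]
[-1.000e-02 -4.767e+01 -5.200e+00 -1.835e+01  1.000e-02  0.000e+00
 -0.000e+00]
```

Emit:
arm_command --deltas '[[[0, 0, 0], 0], [[0, 0, 0], 0], [[0, 0, 0], 0], [[0, 0, 0], 0], [[0, 0, 0], 0]]' --claw 1 --newtons 20

```text
clock: 38.52
position: [0.5696, -0.2235, 0.0754]
ee_rot: [-1.571, -0.037, 0.037]
ft_force: [-0.4, 0.3, 0.7]
width: 0.0857
```

```bash
python3 st.py; python3 front.py
```

```text
38.525 -0.08036105162354437 -0.17609402355598214 0.07541159317493626 [ 0.001  0.    -0.     0.002  0.001 -0.001 -0.   ] [-0.4  0.3  0.7]
[ 0.000e+00 -4.768e+01 -5.190e+00 -1.834e+01  1.000e-02  0.000e+00
  0.000e+00]
n 422 hy [-249. -103.]
[[-242.0, 125.2], [-230.0, 124.9], [-218.0, 124.2], [-206.0, 125.1], [-194.0, 124.3], [-158.0, 124.6], [-146.0, 124.4], [-134.0, 124.8], [-122.0, 124.5], [-110.0, 124.7]]
```

```bash
cat > edge.py <<'E'
from h import *
O=np.array([.6417,-.0439]);X=np.array([.9989,.0465]);Y=np.array([-.0465,.9989])
def prof(c,ys,z,x0,x1):
    K=c["camera_matrix"];Ti=np.linalg.inv(c["world_from_camera"]);xs=np.arange(x0,x1,.5)
    acc=[]
    for y in ys:
        W=O+np.outer(xs/1000,X)+y/1000*Y; p=np.c_[W,np.full(len(xs),z/1000),np.ones(len(xs))]@Ti.T
        uv=np.c_[K[0,0]*p[:,0]/p[:,2]+K[0,2],K[1,1]*p[:,1]/p[:,2]+K[1,2]].astype(np.float32)
        acc.append(cv2.remap(c["img"],uv[:,:1],uv[:,1:],cv2.INTER_LINEAR)[:,0].astype(float))
    a=np.mean(acc,0);return xs,a[:,2]-a[:,0]
c=grab("scene")
for n,ys,z in(("carton L",np.arange(-150,-108,2),125),("carton R",np.arange(-245,-200,2),125),("strip",np.arange(-60,60,2),14),("strip2",np.arange(60,200,2),14)):
    xs,d=prof(c,ys,z,100,145); print(n,[(int(x),int(v)) for x,v in zip(xs[::4],d[::4])])
    lo,hi=np.percentile(d,[10,90]);mid=(d.min()+d.max())/2
    print("  crossings",[round(xs[i],1) for i in range(len(d)-1) if (d[i]-mid)*(d[i+1]-mid)<0])
E
python3 edge.py
```

```text
carton L [(100, 9), (102, 30), (104, 49), (106, 53), (108, 53), (110, 54), (112, 54), (114, 54), (116, 53), (118, 53), (120, 53), (122, 53), (124, 41), (126, 13), (128, 0), (130, -1), (132, -1), (134, -1), (136, -1), (138, -1), (140, -1), (142, 0), (144, 1)]
  crossings [np.float64(101.5), np.float64(125.0)]
carton R [(100, 8), (102, 28), (104, 47), (106, 50), (108, 50), (110, 52), (112, 52), (114, 52), (116, 51), (118, 50), (120, 50), (122, 50), (124, 42), (126, 17), (128, 0), (130, -1), (132, -2), (134, -2), (136, -1), (138, -1), (140, -1), (142, 0), (144, 1)]
  crossings [np.float64(101.5), np.float64(125.0)]
strip [(100, -2), (102, 0), (104, 1), (106, 2), (108, 2), (110, 2), (112, 2), (114, 0), (116, -2), (118, -2), (120, -1), (122, 0), (124, 1), (126, 2), (128, 2), (130, 1), (132, 0), (134, 1), (136, 1), (138, 1), (140, 0), (142, 0), (144, -1)]
  crossings [np.float64(102.5), np.float64(113.5), np.float64(122.0), np.float64(140.0)]
strip2 [(100, -2), (102, 0), (104, 1), (106, 2), (108, 2), (110, 2), (112, 2), (114, -1), (116, -4), (118, -4), (120, -3), (122, -1), (124, 0), (126, 0), (128, 0), (130, -1), (132, -2), (134, 0), (136, 0), (138, 0), (140, 0), (142, -1), (144, -1)]
  crossings [np.float64(101.5), np.float64(113.5), np.float64(122.5), np.float64(129.5), np.float64(133.5), np.float64(141.5)]
```

```bash
sed -i 's/^c=grab("scene")/c=dict(np.load("scene0.npz"))/' edge.py; python3 edge.py | tail -4
python3 - <<'E'
from h import *
c=grab("top");cv2.imwrite("pics/t6.png",c["img"]);np.savez("top_last.npz",**c)
O=np.array([.6417,-.0439]);X=np.array([.9989,.0465]);Y=np.array([-.0465,.9989])
i=c["img"].astype(int);v,u=np.nonzero(i[...,2]-i[...,0]>30)
for z in (.125,):
    q=np.array([plane(c,a,b,2,z)[:2] for a,b in zip(u,v)]);h=np.stack([(q-O)@X,(q-O)@Y],1)*1000
    h=h[(abs(h[:,1]+176)<90)&(h[:,0]>-30)&(h[:,0]<170)];print("top view carton x",h[:,0].min() if len(h) else 0,h[:,0].max() if len(h) else 0)
E
```

```text
strip [(100, 0), (102, 0), (104, 0), (106, 0), (108, 0), (110, 0), (112, 0), (114, 0), (116, 0), (118, 0), (120, 0), (122, 1), (124, 5), (126, 12), (128, 22), (130, 29), (132, 30), (134, 29), (136, 24), (138, 11), (140, 0), (142, -1), (144, -1)]
  crossings [np.float64(126.0), np.float64(137.5)]
strip2 [(100, 0), (102, 0), (104, 0), (106, 0), (108, 0), (110, 0), (112, 0), (114, 0), (116, 0), (118, 0), (120, 0), (122, 0), (124, 4), (126, 11), (128, 21), (130, 28), (132, 28), (134, 27), (136, 23), (138, 10), (140, 0), (142, -2), (144, -1)]
  crossings [np.float64(126.0), np.float64(137.5)]
top view carton x 15.31806571321952 76.10182425975957
```

Emit:
arm_command --deltas '[[[-4, 0, 0], 0], [[-2, 0, 0], 5.5], [[0, 10.5, 0], 5.5], [[2.95, 0, 0.57], 0], [[1.96, 0, 0.38], 0], [[0.49, 0, 0.1], 0], [[0.2, 0, 0.04], 0], [[0.2, 0, 0.04], 0], [[0, 0, 0], 0], [[0, 0, 0], 0]]'

```text
clock: 39.92
position: [0.5695, -0.2236, 0.0649]
ee_rot: [-1.568, 0.114, -0.114]
ft_force: [0.3, -1.0, -0.3]
width: 0.085
```

```bash
python3 st.py
```

```text
39.925 -0.08052020591633113 -0.17614871213847197 0.06490881351301143 [ 0.     0.001  0.001 -0.    -0.     0.     0.   ] [ 0.3 -1.  -0.3]
[-9.000e-02 -4.796e+01 -4.590e+00 -1.822e+01 -1.000e-02 -7.000e-02
  0.000e+00]
```

Emit:
arm_command --deltas '[[[0.25, 0, 0.05], 0], [[0.25, 0, 0.05], 0], [[0, 0, 0], 0], [[0, 0, 0], 0]]'

```text
clock: 40.42
position: [0.5697, -0.2236, 0.0648]
ee_rot: [-1.568, 0.114, -0.113]
ft_force: [-1.1, 0.5, 0.0]
width: 0.0852
```

```bash
python3 st.py
```

```text
40.425 -0.0803027952296023 -0.17616305894303028 0.06477295016471799 [ 0.001 -0.001 -0.     0.    -0.001 -0.    -0.001] [-1.1  0.5  0. ]
[-5.000e-01 -4.789e+01 -4.950e+00 -1.878e+01 -8.000e-02 -4.800e-01
  1.000e-02]
```

Emit:
arm_command --deltas '[[[0.25, 0, 0.05], 0], [[0.25, 0, 0.05], 0], [[0, 0, 0], 0], [[0, 0, 0], 0]]'

```text
clock: 40.92
position: [0.57, -0.2236, 0.0647]
ee_rot: [-1.568, 0.115, -0.113]
ft_force: [-4.0, 0.6, 1.8]
width: 0.0849
```

```bash
python3 st.py; sed -i 's/^c=dict(np.load("scene0.npz"))/c=grab("scene")/' edge.py; python3 edge.py | grep -A1 carton | grep cross
```

```text
40.925 -0.07999610319593997 -0.17617358946416434 0.0646774302916526 [-0.     0.    -0.     0.     0.    -0.003  0.   ] [-4.   0.6  1.8]
[-1.160e+00 -4.776e+01 -5.490e+00 -1.976e+01 -1.600e-01 -1.060e+00
  2.000e-02]
  crossings [np.float64(101.5), np.float64(125.0)]
  crossings [np.float64(101.5), np.float64(125.5)]
```

Emit:
arm_command --deltas '[[[0.25, 0, 0.05], 0], [[0.25, 0, 0.05], 0], [[0, 0, 0], 0], [[0, 0, 0], 0]]'

```text
clock: 41.48
position: [0.5702, -0.2236, 0.0645]
ee_rot: [-1.568, 0.115, -0.113]
ft_force: [-3.0, -0.7, 0.8]
width: 0.0852
```

```bash
python3 st.py;  python3 edge.py | grep -A1 carton | grep cross; python3 st.py
```

```text
41.475 -0.07982584760877584 -0.17617270370196728 0.06448521273510432 [-0.001  0.     0.     0.002 -0.001 -0.002  0.001] [-3.  -0.7  0.8]
[-2.290e+00 -4.791e+01 -6.360e+00 -2.162e+01 -2.200e-01 -1.710e+00
  3.000e-02]
  crossings [np.float64(101.5), np.float64(125.0)]
  crossings [np.float64(101.5), np.float64(125.5)]
41.525 -0.07979632140382519 -0.17618155927001158 0.06448741604301908 [ 0.     0.001 -0.001 -0.     0.001 -0.003 -0.001] [-4.1 -0.3  1.6]
[-2.380e+00 -4.795e+01 -6.430e+00 -2.175e+01 -2.200e-01 -1.750e+00
  3.000e-02]
```

Emit:
arm_command --deltas '[[[-2, 0, -0.4], 0], [[-10, 0, -2], 0], [[-20, 0, -4], 0], [[-30, 0, 0], 0], [[-30, 0, 0], 0], [[-10, 0, 0], 0], [[0, -30, 0], 0], [[0, -50, 0], 0], [[0, -50, 0], 0], [[0, 0, 0], 0], [[0, 0, 0], 0]]'

```text
clock: 42.9
position: [0.47, -0.215, 0.1952]
ee_rot: [-1.568, 0.112, -0.115]
ft_force: [-0.9, -0.0, -0.4]
width: 0.0855
```

```bash
python3 st.py; python3 lip.py; python3 edge.py | grep -A1 carton | grep cross
python3 - <<'E'
from h import *
O=np.array([.6417,-.0439]);X=np.array([.9989,.0465]);Y=np.array([-.0465,.9989])
# rear face of carton from wrist / scene depth, below sash
for n in("wrist","scene","top"):
    c=grab(n);P=np.nan_to_num(cloud(c));H=np.stack([(P[...,:2]-O)@X,(P[...,:2]-O)@Y,P[...,2]],-1)*1000
    m=(H[...,2]>20)&(H[...,2]<119)&(abs(H[...,1]+176)<68)&(abs(H[...,0])<30)
    if m.sum()>20:
        q=H[m];q=q[abs(q[:,0]-np.median(q[:,0]))<6];a,b=np.polyfit(q[:,1],q[:,0],1);print(n,"rear face",m.sum(),np.median(q[:,0]).round(2),"slope deg",np.degrees(a).round(2))
    cv2.imwrite(f"pics/{n}_end.png",c["img"])
E
```

```text
42.9 -0.17942653725063443 -0.1629100683504547 0.19518822587477785 [-0.002  0.024  0.009  0.035  0.003  0.005  0.   ] [-0.9 -0.  -0.4]
[ -0.06 -37.27  -3.2  -21.42   0.    -0.09   0.  ]
42.9 [-0.9  -0.03 -0.4 ] [ 0.47   -0.215   0.1952]
top lip top -280 612 [230.3 231.8 233.1]
top lip top -150 700 [230.7 232.  233.2]
top lip top 0 694 [230.8 231.9 233.2]
top lip top 150 321 [230.7 232.1 233.4]
top lip top 220 295 [230.8 232.  233.3]
top blade top 38 227.47
top blade tip 25 227.35
scene lip top -280 492 [231.7 232.9 234.2]
scene lip top -150 652 [231.4 232.8 234.1]
scene lip top 0 756 [231.6 232.9 234.1]
scene lip top 150 382 [231.5 232.9 234. ]
scene lip top 220 393 [231.5 232.8 234.1]
scene blade top 48 228.19
scene blade tip 33 228.32
  crossings [np.float64(101.5), np.float64(125.5)]
  crossings [np.float64(101.5), np.float64(126.0)]
wrist rear face 7749 -4.04 slope deg -0.22
```

View pics/scene_end.png

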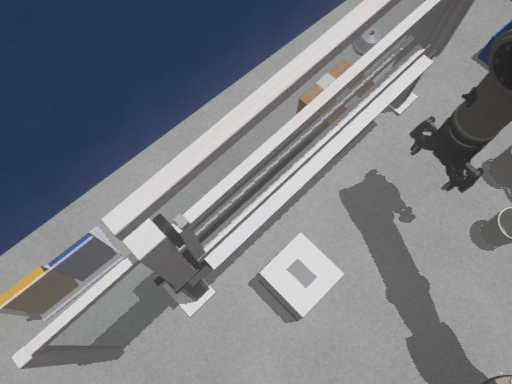

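```bash
python3 -c "
from rig import robot;print(robot.state()['clock']);print(robot.hand_in())"
```

```text
43.2
the job is handed in; nothing more can be done
None
```

I opened the sash to the pointer and slid the carton out to the edge strip, then handed in at 43.2 s. The one thing I could not confirm is that the carton actually touches the strip.

**Sash:** I lifted it by the middle of its finger lip with the gripper's knuckle, at about 3 to 7 N, and let go. It came to rest with its lower edge at about 226 mm, level along its length and within about 0.5 mm of the pointer. It was unchanged in the last check.

**Carton:** I pushed it slowly and squarely with the open gripper's knuckle, using about 2 to 4 N. It ended within about 0.3° of square.

**Checks that disagreed:**
- **Contact with the strip:** the wrist camera put the carton's rear face at -4 mm (fully home is -5 mm), which means touching. The scene camera suggested a gap of up to about 2 mm. I never felt a clear stop against the strip, because the forearm reached the sash's lip first.
- **Forearm on the lip:** during the last half millimetre the forearm pressed sideways on the lip with about 6 to 7 N. The sash did not move.
- **Fingertips on the counter:** they touched it once, at about 11 N.

I did not deliberately touch anything else on the counter, and the last scene picture showed nothing disturbed. The mugs were mostly outside that view. The arm was clear of everything at hand-in.

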